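Load blocked lenses into the edger

ROBOT

A 6-joint arm with a two-finger parallel gripper is mounted at the origin on the work surface. World frame = base frame: x ahead of the robot, y to its left, z up, the work surface at z = 0. Lengths are in m, angles in rad, forces in N, time in s.
With the tool pointing down it reaches from about 0.4 to 0.825 m from the base axis. Payload 7 kg.
Tool frame: the origin (TCP) lies midway between the tips of the shut fingers; the grasp point (between the pads) lies 19 mm behind it (ctrl.tcp_to_grasp is the distance from the TCP to the grasp point, in m); z points along the fingers, y is the line along which they close (so a half turn about z gives the same grasp; the last joint's range is limited). The gripper opens to 85 mm and grips with 20 to 120 N. Pads are 22 mm wide; open, the fingers measure 114 mm over their backs; the gripper's body (76 mm by 85 mm) begins 54 mm behind the grasp point. The pads swing forward as they close: fully open they stand 13 mm farther back than shut.
Start: joints at [1.61, 0.359, 0.012, 0, -1.224, -0.288], TCP at [0.166, 0.654, 0.231] pointing down, gripper open.
Joint ranges: [-3.07, 3.07], [-1.43, 2.12], [-1.02, 1.25], [-3.03, 1.67], [-3.05, -0], [-3.03, 3.03]. Speed limits (rad/s): [2.39, 2.39, 3.01, 3.14, 3.14, 3.14].

INTERFACE

Orientations are given as a unit quaternion [x, y, z, w].
In Python, from bench import ctrl, capture, get_calibration gives the robot as it stands.
- The arm moves only by the tool step_arm, never from a script. Its argument "commands" is a list of rows, each an object with "jaw": the opening, from -1 (shut) to 1 (fully open); "dp": the shift along the world's x, y, z in mm, a list of three; "delta_rot": the turn, a rotation vector about the world's x, y, z in rad, a list of three. In form: [{"jaw": jaw, "dp": [x, y, z], "delta_rot": [wx, wy, wz]}, ...]. A call has 1 to 5 rows; each row is the pose to reach, as a shift and turn from the pose commanded when the call began; what a row does not reach only later rows make up. A row lasts 1/8 s, in which the tool goes at most 62.5 mm and 10.7 degrees, less where a joint would pass 70% of its speed; a pose out of reach is approached as far as the arm can. A call with a gripper value outside its range is refused whole. The fingers move at their own pace and stop on an object; "newtons" is the grip in N (left out, the last holds). Time passes only in rows, so rows that repeat a pose let the fingers close. It gives the time, the measured TCP pose, the force, the opening and the grip force at its end, in the units of the state.
- ctrl.sense(): the state, without advancing time (a new reading comes with each control period).
- capture(name): name is "side" or "top" or "wrist"; returns the picture (480x640x3 uint8, red, green, blue); there is no depth.
- get_calibration(name): a dict with "vertical_fov" (degrees; the focal length in pixels is half the picture's height over the tangent of half this angle, whatever the lens; pixels are square), "cx", "cy" (the principal point, pixels), "k1" (the pictures are not rectified: a ray, as slopes to the right and down, at radius r is drawn at 1 + k1 r^2 times it, then the intrinsics apply), "R" (3x3) and "t" (3): a world point X has camera coordinates R X + t; the wrist camera has in their place "T_tool_cam" (4x4, takes a point from camera to tool coordinates, whose origin is the TCP and whose axes are the flange's). Camera axes: x right, y down, z forward; pixel columns grow to the right and rows downward; lengths in m; the calibration is good to about 2 mm. A picture is of the moment at which its call begins: read the wrist's pose just before it. get_calibration takes no time and is no camera call.
- ctrl.close_job(): hands the job in; it is judged then, once.
The state is a dict: "time": time; "qpos": joint angles; "qvel": joint speeds; "tau": joint torques, N m; "tool_pos": TCP position; "tool_rot": TCP orientation; "contact_force": force on the tool from outside, world axes, zero at the start; "wrist_torque": the same for the moment, N m; "opening": finger opening in m; "gripper_force": force on a finger pad.
Only numpy, scipy, OpenCV 4.12 (cv2) and the standard library are available. Lean on these libraries where they do the work, as an engineer would, in place of code of your own. Each camera call takes 0.05 s, during which the arm holds its last target. There are 200 camera calls.

TASK

Prise up the lid of the blue lens case with the spatula's blade in the notch of its front rim, swing it open past upright, and move every lens in it to the white loading tray, one to a pocket, lying flat with its block up. Then slide the loaded tray gently into the edger's bay until you feel it come up against the back stop, and leave it there. Finish with the case shut, the spatula lying on its mat and the other things on the counter left alone.

Things in the scene. Friction and masses are not known exactly. Their poses are not given: they have to be found in the camera images.
- case: blue lens case fixed to the counter, 96 mm deep (x), 255 mm wide (y), walls 47 mm tall, 6 mm thick, floor 5 mm. Origin: centre of its underside; x points from its front to the hinge. Inside, four compartments along y, centres at x = 0, y = -92, -31, 31, 92 mm, each 58 mm wide and 84 mm deep, parted by ribs 13 mm above the counter; at most one lens in each
- case_notch (a point): middle of the prising notch in the case's front rim, on the outer face: an opening 56 mm wide and 9 mm high (38 to 47 mm above the counter) through the 6 mm wall, just under the lid, where a short white line marks the lid's edge; axes as the case's
- lid (a joint): angle of the case's lid: 0 shut, growing as its front edge swings up and over to the back; 1.57 upright, 2.0 at most. A flat plate 96 x 255 x 7 mm flush with the walls, underside 47 mm above the counter when shut: fingers find no hold. The hinge is stiff: the lid stays at any angle and takes 2 to 3 N at its front edge to move either way
- lid_hinge (a point): middle of the lid's hinge axis, at the back rim, 47 mm above the counter, in the plane of the lid's underside; axes as the case's, the hinge axis is y
- lid_edge (a point): middle of the lid's front edge, on its underside, 96 mm from the hinge; moves with the lid
- lens1: blocked lens: amber disc 55 mm across, 6 mm thick, with a round orange block 18 mm across and 18 mm tall standing on its middle (24 mm tall in all), about 30 g. Origin: centre of the disc's underside; z up through the block. May be absent (None)
- lens2: blocked lens: amber disc 55 mm across, 6 mm thick, with a round orange block 18 mm across and 18 mm tall standing on its middle (24 mm tall in all), about 30 g. Origin: centre of the disc's underside; z up through the block. May be absent (None)
- lens3: blocked lens: amber disc 55 mm across, 6 mm thick, with a round orange block 18 mm across and 18 mm tall standing on its middle (24 mm tall in all), about 30 g. Origin: centre of the disc's underside; z up through the block. May be absent (None)
- lens4: blocked lens: amber disc 55 mm across, 6 mm thick, with a round orange block 18 mm across and 18 mm tall standing on its middle (24 mm tall in all), about 30 g. Origin: centre of the disc's underside; z up through the block. May be absent (None)
- tray: white tray 148 x 148 mm, floor 4 mm thick, rim 14 mm tall; a cross of ribs 10 mm tall makes four pockets 68 mm wide, centres at x, y = +-36 mm. Origin: centre of its underside; x points to its leading (back) edge. A green pull tab, 22 mm wide and 22 mm tall (1.5 to 23.5 mm up), sticks out in front from x = -74 to -146 mm. About 250 g; it slides on the counter
- tray_tab (a point): a point to grip on the tray's pull tab, 12 mm from its outer end, 12.5 mm above the tray's underside; axes as the tray's
- tray_back (a point): middle of the tray's leading edge, 7 mm above its underside; axes as the tray's
- edger: white lens edger, fixed. Its loading bay is a tunnel 156 mm wide, 62 mm high, floored by the counter; flared steel guides 16 mm tall reach 35 mm out of the mouth. Origin: middle of the mouth, on the counter; x points into the bay. The front above the mouth is 74 mm tall; the upper body, 230 mm tall, is set 40 mm back. It spans y = -120 to 240 mm
- stop: black rubber back stop inside the bay, out of sight under the machine, fixed, 30 mm tall and 140 mm wide; origin at the foot of its front face, x as the edger's. It is set to the day's work: 130 to 150 mm inside the mouth. At home the tray's leading edge lies against it and the tab stands out of the machine
- spatula: spatula: red handle 100 x 20 x 18 mm, with a stiff flat steel blade 22 mm wide and 2.5 mm thick in line with it, reaching 136 mm from the handle's centre; 80 g. Origin: centre of the handle's underside; x along it to the blade's tip, z up. The blade is flat, in its x-y plane, 9 mm above the origin
- spatula_tip (a point): middle of the end of the spatula's blade; axes as the spatula's
- mat: grey tool mat fixed on the counter, 250 x 110 mm, 4 mm thick, origin at the centre of its underside, x along it. The spatula lies on it at the start
- cleaner: bystander: blue cleaner bottle, 52 mm across, 150 mm tall, standing; origin under it
- dye_jar: bystander: amber jar of dye, 48 mm across, 65 mm tall, standing; origin under it
- screwdriver: bystander: small screwdriver lying on the counter, 150 mm long
Not all that is in view belongs to the job. Leave any turquoise look-alike of the spatula alone.

How it is judged:
On the way, in this order (a step that is already met when the one before it is completed fails the run):
1. the lid has been raised a little by the spatula (value of joint lid between 0.08 and 0.7 rad and contact force between spatula and lid above 0.5 N), for 0.1 s.
2. the lid stands open past upright (value of joint lid above 1.55 rad), for 0.2 s.
3. every lens lies flat, block up, in a pocket of the tray (x of lens1 in the frame of tray between -0.07 and 0.07 m and y of lens1 in the frame of tray between -0.07 and 0.07 m and z of each of lens1, lens2, lens3, lens4 in the frame of tray below 0.007 m and angle between each of lens1, lens2, lens3, lens4's own z axis and vertical below 0.1 rad and x of lens2 in the frame of tray between -0.07 and 0.07 m and y of lens2 in the frame of tray between -0.07 and 0.07 m and x of lens3 in the frame of tray between -0.07 and 0.07 m and y of lens3 in the frame of tray between -0.07 and 0.07 m and x of lens4 in the frame of tray between -0.07 and 0.07 m and y of lens4 in the frame of tray between -0.07 and 0.07 m), for 0.2 s.
4. the loaded tray is home against the back stop (all of step 3 and x of tray_back in the frame of stop above -0.004 m and angle between the x axis of tray and the x axis of stop, either way round below 0.06 rad and angle between tray's own z axis and vertical below 0.05 rad and y of tray_back in the frame of stop between -0.015 and 0.015 m), for 0.2 s.
At the end, for the whole second after the job is handed in: The tray is in the bay within 4 mm of the back stop and square to it, every lens lies flat in a pocket with its block up, the lid is shut to within 0.05 rad (5 mm at its edge), the spatula's handle lies on its mat (its centre over the mat, not raised), and everything is at rest (all of step 4 and x of spatula in the frame of mat between -0.12 and 0.12 m and y of spatula in the frame of mat between -0.052 and 0.052 m and z of spatula in the frame of mat below 0.012 m and linear speed of each of lens1, lens2, lens3, lens4, tray, spatula below 0.02 m/s and value of joint lid below 0.05 rad); the robot touches nothing.
It fails at once if a bystander was knocked: moved more than 30 mm or tipped over (distance of any of cleaner, dye_jar, screwdriver from where it was at the start of the episode above 0.03 m or angle between any of cleaner, dye_jar's own z axis and vertical above 0.5 rad).
It fails at once if a lens was turned over (angle between any of lens1, lens2, lens3, lens4's own z axis and vertical above 1.2 rad).
It fails at once if the tray was rammed into the back stop (more than 45 N) (contact force between tray and stop above 45 N).
Of lens1, lens2, lens3, lens4 only 2 to 4 are there at a start; the rules pass over those that are not, and their reading is None.
At some moment in a run one of spatula, tray may be knocked a few centimetres aside while the robot is not near it.
It also fails if it takes over 210 s, if anything falls off the work surface, if the arm or the gripper's body presses on something with over 40 N, if the wrist force passes 120 N, or if a joint passes its speed limit or range.

## Working session

There is one attempt and no reset: what is moved stays moved. The work goes in short steps, Python scripts to look and compute and a tool call to move; the robot and the scene stay as the last step left them, time stands still between calls to the robot, and variables do not carry over. Pictures are saved under pics/ and viewed, at most 14 in all, crops included, and the job is handed in when it is done.

Besides the shell and the picture viewer there is one more tool, called after ">>>" as name(argument=value, ...) on one line, values as JSON. step_arm: Moves the arm, as the interface text tells. Its arguments: {"type":"object","properties":{"commands":{"type":"array","items":{"type":"object","properties":{"jaw":{"type":"number"},"dp":{"type":"array","items":{"type":"number"}},"delta_rot":{"type":"array","items":{"type":"number"}}}}},"newtons":{"type":"number"}},"required":["commands"]}

```bash
mkdir -p pics; ls; cat > h.py <<'E'
import numpy as np, cv2
from bench import ctrl, capture, get_calibration
from scipy.spatial.transform import Rotation as Ro
def cam(n,st=None):
    c=get_calibration(n); f=240/np.tan(np.radians(c["vertical_fov"])/2)
    K=np.array([[f,0,c["cx"]],[0,f,c["cy"]],[0,0,1]]); d=np.array([c["k1"],0,0,0,0.])
    if "R" in c: R=np.array(c["R"]); t=np.array(c["t"])
    else:
        T=np.array(c["T_tool_cam"]); Rt=Ro.from_quat(st["tool_rot"]).as_matrix()
        Rc=Rt@T[:3,:3]; p=Rt@T[:3,3]+np.array(st["tool_pos"]); R=Rc.T; t=-R@p
    return K,d,R,t
def ray(C,px):
    K,d,R,t=C; u=cv2.undistortPoints(np.array(px,float).reshape(-1,1,2),K,d).reshape(-1,2)
    D=np.c_[u,np.ones(len(u))]@R; return -R.T@t,D
def onz(C,px,z):
    o,D=ray(C,px); return o+D*((z-o[2])/D[:,2])[:,None]
def proj(C,X):
    K,d,R,t=C; return cv2.projectPoints(np.array(X,float).reshape(-1,3),cv2.Rodrigues(R)[0],t,K,d)[0].reshape(-1,2)
def snap(n,name):
    st=ctrl.sense(); im=capture(n); cv2.imwrite(f"pics/{name}.png",im[...,::-1]); return im,cam(n,st)
E
python3 - <<'E'
from h import *
for n in("top","side","wrist"):
    im,C=snap(n,n+"0"); print(n,get_calibration(n)["vertical_fov"],get_calibration(n)["k1"],-C[2].T@C[3])
print(ctrl.sense())
E
```

```text
pics
top 56.712536000127066 -0.057872028685690115 [ 0.37919121 -0.08842446  1.07938894]
side 51.579972216894554 -0.07884824778131706 [ 0.01819099 -0.85872136  0.974953  ]
wrist 64.33161761859665 -0.03341084109829704 [0.23356687 0.6381276  0.37350184]
{'time': 0.15, 'qpos': array([ 1.61010955e+00,  3.59229157e-01,  1.13174339e-02, -2.32921566e-04,
       -1.22409276e+00, -2.88059045e-01]), 'qvel': array([-0.00156084, -0.00230703,  0.0039033 ,  0.00168332, -0.00098425,
       -0.00010667]), 'tau': array([-1.63739573e-03, -5.83874345e+01,  2.93652087e+01,  6.94064945e+00,
       -4.26901548e-03, -9.44711445e-06]), 'tool_pos': array([0.16614679, 0.6538874 , 0.23059936]), 'tool_rot': array([ 9.92270549e-01, -1.24091821e-01, -9.60541057e-06,  6.13847171e-04]), 'contact_force': array([-0.68027607,  0.22991323,  0.27320373]), 'wrist_torque': array([ 0.02714076, -0.00289415,  0.00596684]), 'gripper_force': 0.0, 'opening': 0.08527840130413876}
```

View pics/top0.png

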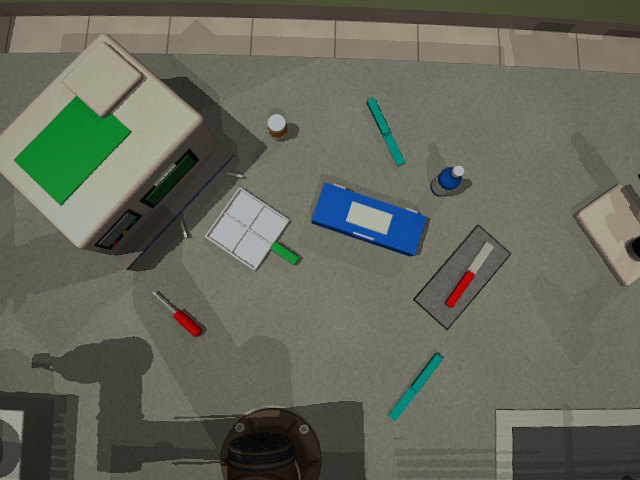

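View pics/side0.png

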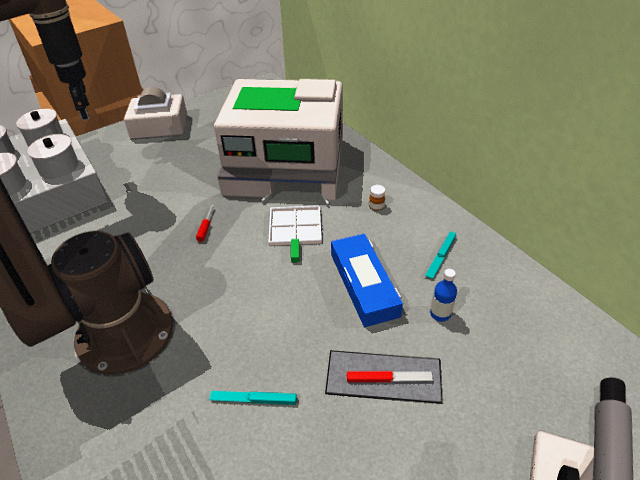

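Top: the spatula candidates are the red handle with steel blade at (470,275) on the grey mat, turquoise look-alikes at (385,130) and (415,385), and the red screwdriver at (178,315). I choose the red one on the mat. The case is at (370,218) with its front (white line) at (363,237). The tray is at (248,228), its tab at (285,253), and the edger is top left.

```bash
python3 - <<'E'
from h import *
im=cv2.imread("pics/top0.png"); C=cam("top")
cv2.imwrite("pics/crop1.png",cv2.resize(im[170:335,200:520],None,fx=2.5,fy=2.5,interpolation=cv2.INTER_CUBIC))
hsv=cv2.cvtColor(im,cv2.COLOR_BGR2HSV)
def big(m,x0,y0,x1,y1):
    z=np.zeros_like(m); z[y0:y1,x0:x1]=m[y0:y1,x0:x1]
    cs=cv2.findContours(z,cv2.RETR_EXTERNAL,cv2.CHAIN_APPROX_NONE)[0]; return max(cs,key=cv2.contourArea)
def rect(c,z,n):
    P=onz(C,c.reshape(-1,2),z)[:,:2]; r=cv2.minAreaRect((P*1000).astype(np.float32)); print(n,np.round(r[0],1),np.round(r[1],1),round(r[2],1),"box",cv2.boxPoints(r).round(0).tolist())
rect(big(cv2.inRange(hsv,(105,120,60),(125,255,255)),300,170,435,265),.054,"case")
red=cv2.inRange(hsv,(0,150,90),(8,255,255))
rect(big(red,430,230,510,320),.022,"handle")
rect(big(cv2.inRange(hsv,(0,0,150),(180,40,255)),460,230,510,290),.013,"blade")
rect(big(cv2.inRange(hsv,(0,0,0),(180,255,95)),400,220,520,335),.004,"mat")
rect(big(cv2.inRange(hsv,(50,150,50),(75,255,255)),265,230,310,270),.0235,"tab")
rect(big(cv2.inRange(hsv,(0,0,150),(180,45,255)),200,182,292,272),.014,"tray")
E
```

```text
case [ 561.9 -210.7] [254.7 103.7] 72.9 box [[475.0, -317.0], [574.0, -348.0], [649.0, -104.0], [550.0, -74.0]]
handle [ 404.8 -436.1] [ 20.4 101.1] 55.6 box [[357.0, -416.0], [441.0, -473.0], [452.0, -456.0], [369.0, -399.0]]
blade [ 481.1 -491.8] [19.6 81. ] 55.4 box [[442.0, -477.0], [509.0, -523.0], [520.0, -507.0], [453.0, -461.0]]
mat [ 436.8 -449. ] [113.4 253.3] 49.1 box [[304.0, -409.0], [495.0, -575.0], [570.0, -489.0], [378.0, -323.0]]
tab [480.4 -14.4] [70.5 21.1] 57.8 box [[453.0, -39.0], [471.0, -50.0], [508.0, 10.0], [490.0, 21.0]]
tray [539.5  79.9] [147.3 147. ] 57.7 box [[438.0, 57.0], [562.0, -22.0], [641.0, 103.0], [517.0, 181.0]]
```

View pics/crop1.png

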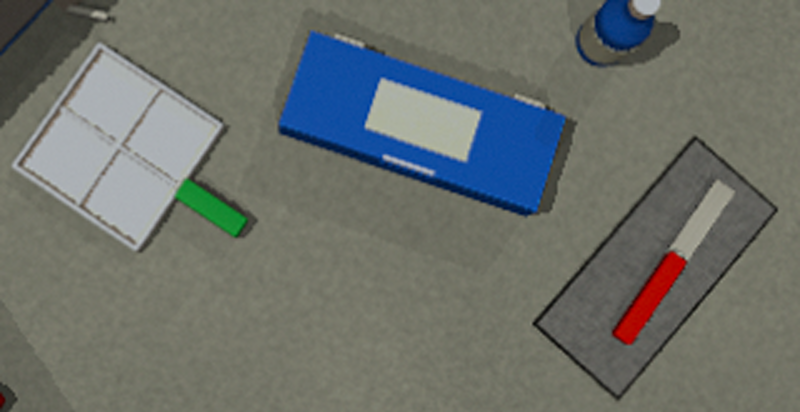

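The crop confirms it: red handle with light blade at px (470,275), and all the fitted sizes agree (handle 20x101, blade tip about 135 mm from handle centre, tray 147x147, mat 113x253). I'll move around the edger, high, to a point above the spatula.

>>> step_arm(commands=[{"jaw":1,"dp":[10,-30,50],"delta_rot":[0,0,0]},{"jaw":1,"dp":[30,-70,90],"delta_rot":[0,0,0]},{"jaw":1,"dp":[60,-115,120],"delta_rot":[0,0,0]},{"jaw":1,"dp":[95,-160,140],"delta_rot":[0,0,0]},{"jaw":1,"dp":[130,-205,150],"delta_rot":[0,0,0]}])

```text
time: 0.78
tool_pos: [0.297, 0.4478, 0.3827]
tool_rot: [0.992, -0.124, 0.0, -0.001]
contact_force: [0.6, -0.3, -0.8]
opening: 0.0853
gripper_force: 0.0
```

>>> step_arm(commands=[{"jaw":1,"dp":[25,-55,0],"delta_rot":[0,0,0]},{"jaw":1,"dp":[50,-110,0],"delta_rot":[0,0,0]},{"jaw":1,"dp":[75,-165,0],"delta_rot":[0,0,0]},{"jaw":1,"dp":[100,-220,0],"delta_rot":[0,0,0]},{"jaw":1,"dp":[125,-275,0],"delta_rot":[0,0,0]}])

```text
time: 1.4
tool_pos: [0.4214, 0.1723, 0.3815]
tool_rot: [0.992, -0.124, 0.0, -0.0]
contact_force: [1.0, 0.4, 0.1]
opening: 0.0858
gripper_force: 0.0
```

>>> step_arm(commands=[{"jaw":1,"dp":[0,-60,0],"delta_rot":[0,0,0]},{"jaw":1,"dp":[0,-120,0],"delta_rot":[0,0,0]},{"jaw":1,"dp":[0,-180,0],"delta_rot":[0,0,0]},{"jaw":1,"dp":[0,-240,0],"delta_rot":[0,0,0]},{"jaw":1,"dp":[0,-300,0],"delta_rot":[0,0,0]}])

```text
time: 2.02
tool_pos: [0.4206, -0.1277, 0.3815]
tool_rot: [0.992, -0.124, 0.0, -0.0]
contact_force: [1.5, 0.2, -0.3]
opening: 0.0854
gripper_force: 0.0
```

>>> step_arm(commands=[{"jaw":1,"dp":[0,-60,-30],"delta_rot":[0,0,-0.07]},{"jaw":1,"dp":[0,-120,-60],"delta_rot":[0,0,-0.14]},{"jaw":1,"dp":[0,-180,-90],"delta_rot":[0,0,-0.21]},{"jaw":1,"dp":[0,-240,-120],"delta_rot":[0,0,-0.28]},{"jaw":1,"dp":[0,-300,-150],"delta_rot":[0,0,-0.36]}])

```text
time: 2.65
tool_pos: [0.4208, -0.4072, 0.2405]
tool_rot: [0.954, -0.301, 0.0, -0.0]
contact_force: [1.6, 0.1, 0.4]
opening: 0.0855
gripper_force: 0.0
```

>>> step_arm(commands=[{"jaw":1,"dp":[0,-20,-30],"delta_rot":[0,0,0]},{"jaw":1,"dp":[0,-20,-30],"delta_rot":[0,0,0]}])

```text
time: 2.9
tool_pos: [0.4193, -0.4257, 0.2081]
tool_rot: [0.954, -0.301, -0.003, -0.001]
contact_force: [0.2, 0.0, 0.5]
opening: 0.085
gripper_force: 0.0
```

```bash
python3 - <<'E'
from h import *
im,C=snap("wrist","w1"); hsv=cv2.cvtColor(im,cv2.COLOR_RGB2HSV); s=ctrl.sense()
print(s["time"],s["tool_pos"],Ro.from_quat(s["tool_rot"]).as_matrix()[:,0],s["contact_force"])
m=cv2.inRange(hsv,(0,150,60),(8,255,255)); c=max(cv2.findContours(m,0,1)[0],key=cv2.contourArea).reshape(-1,2)
r=cv2.minAreaRect((onz(C,c,.022)[:,:2]*1000).astype(np.float32)); print(r, c.min(0),c.max(0))
b=cv2.inRange(hsv,(0,0,150),(180,40,255)); c=max(cv2.findContours(b,0,1)[0],key=cv2.contourArea).reshape(-1,2)
r=cv2.minAreaRect((onz(C,c,.0143)[:,:2]*1000).astype(np.float32)); print(r,cv2.boxPoints(r), c.min(0),c.max(0))
T=cam("top"); print(onz(T,[(434,192)],0),"cleaner base", onz(T,[(184,237),(182,221),(245,177),(229,173),(80,245),(203,120)],.016))
t=cv2.imread("pics/top0.png"); s0=cv2.imread("pics/side0.png")
cv2.imwrite("pics/crop2.png",np.hstack([cv2.resize(t[90:280,60:260],(400,380),interpolation=2),cv2.resize(s0[130:220,200:400][:, :],(400,180),interpolation=2) if 0 else cv2.resize(s0[90:280,200:400],(400,380),interpolation=2)]))
E
```

```text
2.95 [ 0.42029385 -0.42546695  0.21021515] [ 0.81951739 -0.5730454  -0.00319589] [-0.54784987  0.86045754  0.61722993]
((406.7605895996094, -438.997314453125), (19.546749114990234, 97.97718048095703), 54.90605163574219) [331 155] [354 264]
((459.26361083984375, -309.61224365234375), (366.42822265625, 410.2196960449219), 41.888427734375) [[ 185.92235 -279.24777]
 [ 459.81873 -584.63434]
 [ 732.60486 -339.9767 ]
 [ 458.7085   -34.59015]] [0 0] [374 429]
[[ 0.64509761 -0.38172989  0.        ]] cleaner base [[0.51269006 0.22901812 0.016     ]
 [0.55162851 0.2364439  0.016     ]
 [0.66510183 0.08884884 0.016     ]
 [0.67416899 0.12869754 0.016     ]
 [0.4863198  0.48245729 0.016     ]
 [0.80939912 0.20172201 0.016     ]]
```

View pics/crop2.png

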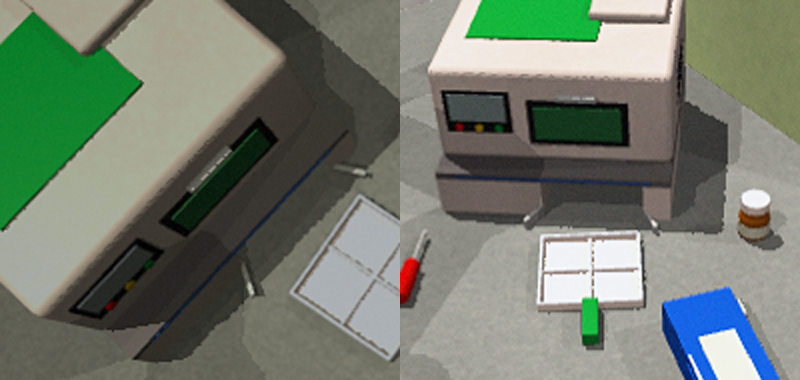

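View pics/w1.png

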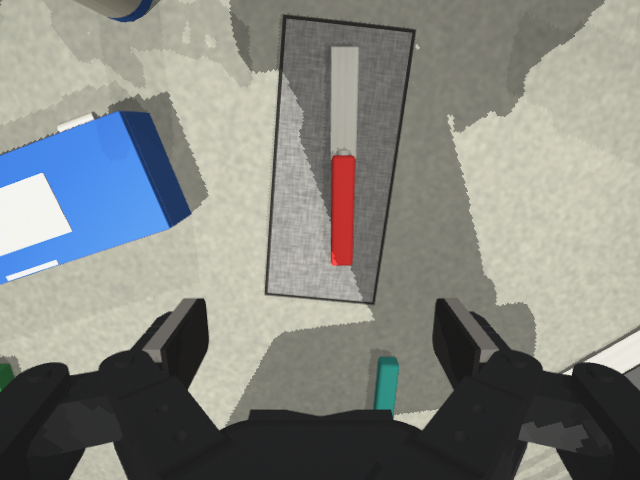

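Wrist picture: spatula handle at (342,210), blade up to (345,45) on the mat. It matches the top estimate within 3 mm. Crop: the bay mouth lies between guides at roughly (184,230) and (237,175) in top pixels. Next I'll descend and grip 25 mm ahead of the handle centre.

>>> step_arm(commands=[{"jaw":1,"dp":[7,-28,-50],"delta_rot":[0,0,0]},{"jaw":1,"dp":[7,-28,-110],"delta_rot":[0,0,0]},{"jaw":1,"dp":[7,-28,-165],"delta_rot":[0,0,0]},{"jaw":1,"dp":[7,-28,-203],"delta_rot":[0,0,0]},{"jaw":1,"dp":[7,-28,-203],"delta_rot":[0,0,0]}])

```text
time: 3.58
tool_pos: [0.4277, -0.4518, 0.0074]
tool_rot: [0.954, -0.299, -0.002, -0.0]
contact_force: [-0.6, -0.2, 0.7]
opening: 0.0854
gripper_force: 0.0
```

>>> step_arm(commands=[{"jaw":-1,"dp":[0,0,0],"delta_rot":[0,0,0]},{"jaw":-1,"dp":[0,0,0],"delta_rot":[0,0,0]},{"jaw":-1,"dp":[0,0,0],"delta_rot":[0,0,0]},{"jaw":-1,"dp":[0,0,0],"delta_rot":[0,0,0]},{"jaw":-1,"dp":[0,0,0],"delta_rot":[0,0,0]}], newtons=110)

```text
time: 4.2
tool_pos: [0.4289, -0.4539, 0.0103]
tool_rot: [0.954, -0.299, 0.001, 0.0]
contact_force: [-0.9, 2.2, 10.1]
opening: 0.0166
gripper_force: 108.7
```

>>> step_arm(commands=[{"jaw":-1,"dp":[0,0,0],"delta_rot":[0,0,0]},{"jaw":-1,"dp":[0,0,0],"delta_rot":[0,0,0]},{"jaw":-1,"dp":[0,0,20],"delta_rot":[0,0,0]},{"jaw":-1,"dp":[0,0,60],"delta_rot":[0,0,0]},{"jaw":-1,"dp":[0,0,60],"delta_rot":[0,0,0]}])

```text
time: 4.82
tool_pos: [0.4301, -0.4547, 0.0722]
tool_rot: [0.954, -0.3, 0.003, 0.001]
contact_force: [0.8, 0.5, -0.4]
opening: 0.0167
gripper_force: 107.8
```

>>> step_arm(commands=[{"jaw":-1,"dp":[-5,15,45],"delta_rot":[0,0,0]},{"jaw":-1,"dp":[-20,70,60],"delta_rot":[0,0,0.08]},{"jaw":-1,"dp":[-30,130,60],"delta_rot":[0,0,0.16]},{"jaw":-1,"dp":[-35,190,60],"delta_rot":[0,0,0.24]},{"jaw":-1,"dp":[-39,250,60],"delta_rot":[0,0,0.312]}])

```text
time: 5.45
tool_pos: [0.3884, -0.2018, 0.1283]
tool_rot: [0.989, -0.147, 0.0, -0.0]
contact_force: [1.7, 0.6, -0.9]
opening: 0.0168
gripper_force: 107.9
```

>>> step_arm(commands=[{"jaw":-1,"dp":[0,46,-40],"delta_rot":[0,0,0]},{"jaw":-1,"dp":[0,46,-92],"delta_rot":[0,0,0]},{"jaw":-1,"dp":[0,46,-92],"delta_rot":[0,0,0]}])

```text
time: 5.82
tool_pos: [0.3862, -0.1569, 0.0342]
tool_rot: [0.989, -0.147, -0.004, 0.001]
contact_force: [-0.6, 0.3, -0.1]
opening: 0.0168
gripper_force: 108.0
```

```bash
python3 - <<'E'
from h import *
s=ctrl.sense(); print(s["tool_pos"],Ro.from_quat(s["tool_rot"]).as_matrix().round(3).tolist(),s["contact_force"])
A,C=snap("wrist","w2"); B,D=snap("top","t2"); S,E=snap("side","s2")
pt=np.array([.53,-.2,.042])
a,b,c=[tuple(proj(X,pt)[0].round().astype(int)) for X in(C,D,E)]; print(a,b,c)
def cr(I,p,h,k): 
    x0=max(0,min(640-2*h,p[0]-h)); y0=max(0,min(480-2*h,p[1]-h)); print((x0,y0)); return cv2.resize(I[y0:y0+2*h,x0:x0+2*h],(400,400),interpolation=2)
cv2.imwrite("pics/c3.png",np.hstack([cr(B,b,50,0),cr(S,c,50,0)])[...,::-1])
E
```

```text
[ 0.38617904 -0.15693705  0.03415525] [[0.957, -0.292, -0.008], [-0.292, -0.957, -0.0], [-0.007, 0.003, -1.0]] [-0.63695205  0.31263978 -0.12636947]
(np.int64(322), np.int64(-156)) (np.int64(363), np.int64(233)) (np.int64(350), np.int64(277))
(np.int64(313), np.int64(183))
(np.int64(300), np.int64(227))
```

View pics/w2.png

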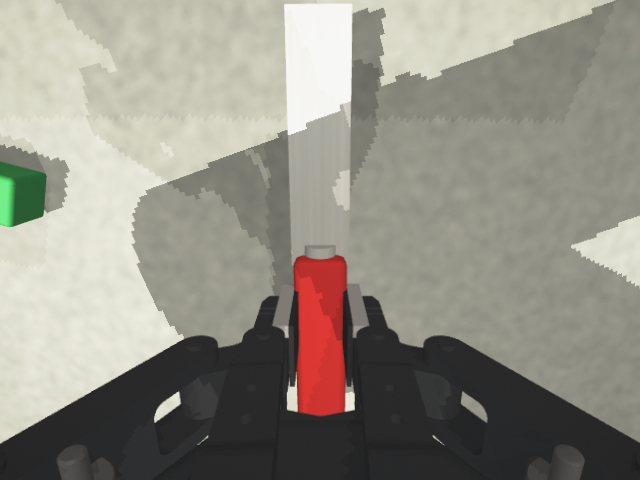

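View pics/c3.png

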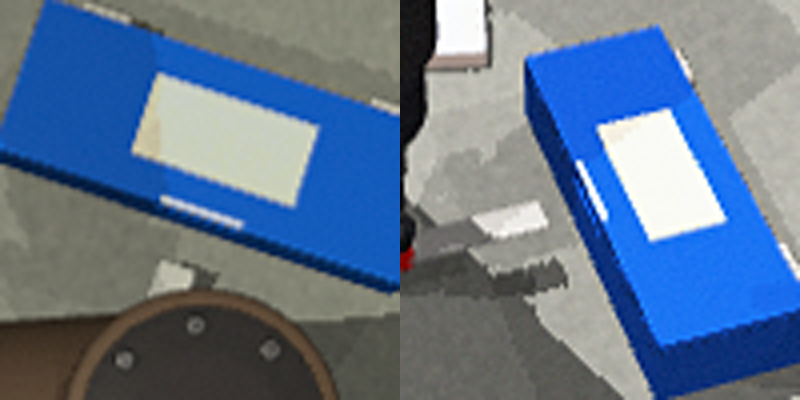

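```bash
cat >> h.py <<'E'
def tri(views):
    A=np.zeros((3,3)); b=np.zeros(3); L=[]
    for C,p in views:
        o,D=ray(C,[p]); d=D[0]/np.linalg.norm(D[0]); M=np.eye(3)-np.outer(d,d); A+=M; b+=M@o; L.append((M,o))
    X=np.linalg.solve(A,b); return X,[np.linalg.norm(M@(X-o)) for M,o in L]
E
python3 - <<'E'
from h import *
T,S=cam("top"),cam("side"); W=cam("wrist",ctrl.sense())
print("tip",tri([(T,(357.5,249)),(S,(335.75,280.5))])); print("tip3",tri([(T,(357.5,249)),(S,(335.75,280.5)),(W,(318.5,4))]))
print("line",tri([(T,(363.4,236)),(S,(348,274.5))]), onz(T,[(363.4,236)],.054), onz(S,[(348,274.5)],.054))
print("wrist blade at z",[onz(W,[(318.5,4)],z)[0].round(4).tolist() for z in(.033,.037,.041)])
# notch centre / lid corners triangulated in top & side
t=[(313+42/4,183+0),(313,183+155/4)]
E
```

```text
tip (array([ 0.4934538 , -0.18831257,  0.0407937 ]), [np.float64(0.0014842064302417154), np.float64(0.0014842064302416148)])
tip3 (array([ 0.49398412, -0.18812134,  0.04071865]), [np.float64(0.0019056001382803712), np.float64(0.0011301023040346573), np.float64(0.000959914202895918)])
line (array([ 0.52259614, -0.20023178,  0.05508187]), [np.float64(0.0013452874769751962), np.float64(0.0013452874769755401)]) [[ 0.52152825 -0.19973268  0.054     ]] [[ 0.52450307 -0.19988577  0.054     ]]
wrist blade at z [[0.4971, -0.1886, 0.033], [0.496, -0.1882, 0.037], [0.4949, -0.1879, 0.041]]
```

Tip and line triangulate well: the tip is about 29 mm in front of the rim and 38-41 mm up. I'll raise it 4 mm and insert.

>>> step_arm(commands=[{"jaw":-1,"dp":[0,-1,4],"delta_rot":[0,0,0]},{"jaw":-1,"dp":[10,-4,4],"delta_rot":[0,0,0]},{"jaw":-1,"dp":[19,-7,4],"delta_rot":[0,0,0]},{"jaw":-1,"dp":[25,-9,4],"delta_rot":[0,0,0]},{"jaw":-1,"dp":[30,-10,4],"delta_rot":[0,0,0]}])

```text
time: 6.6
tool_pos: [0.4196, -0.1675, 0.0404]
tool_rot: [0.989, -0.148, -0.0, 0.0]
contact_force: [-1.3, 0.4, -1.9]
opening: 0.0167
gripper_force: 108.0
```

>>> step_arm(commands=[{"jaw":-1,"dp":[4,-1,0],"delta_rot":[0,0,0]},{"jaw":-1,"dp":[8,-2,0],"delta_rot":[0,0,0]},{"jaw":-1,"dp":[8,-2,0],"delta_rot":[0,0,0]}])

```text
time: 6.98
tool_pos: [0.4275, -0.1693, 0.0405]
tool_rot: [0.989, -0.148, -0.0, 0.0]
contact_force: [0.5, 0.0, -0.6]
opening: 0.0167
gripper_force: 108.0
```

>>> step_arm(commands=[{"jaw":-1,"dp":[4,-1,0],"delta_rot":[0,0,0]},{"jaw":-1,"dp":[8,-2.4,0],"delta_rot":[0,0,0]},{"jaw":-1,"dp":[8,-2.4,3],"delta_rot":[0,0,0]},{"jaw":-1,"dp":[8,-2.4,7],"delta_rot":[0,0,0]},{"jaw":-1,"dp":[8,-2.4,10],"delta_rot":[0,0,0]}])

```text
time: 7.6
tool_pos: [0.4352, -0.1717, 0.0508]
tool_rot: [0.989, -0.148, 0.0, -0.0]
contact_force: [2.0, -0.9, -3.7]
opening: 0.0167
gripper_force: 107.8
```

>>> step_arm(commands=[{"jaw":-1,"dp":[0.5,0,3],"delta_rot":[0,0,0]},{"jaw":-1,"dp":[1,0,7],"delta_rot":[0,0,0]},{"jaw":-1,"dp":[2,0,10],"delta_rot":[0,0,0]},{"jaw":-1,"dp":[3,-1,14],"delta_rot":[0,0,0]}])

```text
time: 8.1
tool_pos: [0.4373, -0.1726, 0.0644]
tool_rot: [0.989, -0.148, -0.001, -0.0]
contact_force: [-2.4, 1.6, -3.5]
opening: 0.0166
gripper_force: 107.9
```

```bash
python3 - <<'E'
from h import *
s=ctrl.sense(); print(s["tool_pos"],s["contact_force"],s["wrist_torque"])
S,E=snap("side","s3"); B,E=snap("top","t3")
cv2.imwrite("pics/c4.png",np.hstack([cv2.resize(S[200:330,270:400],(400,400),interpolation=2),cv2.resize(B[150:280,300:430],(400,400),interpolation=2)])[...,::-1])
E
```

```text
[ 0.43729811 -0.17260697  0.06443769] [-2.36294988  1.57972196 -3.50403198] [0.75780342 0.83666944 0.14657964]
```

View pics/c4.png

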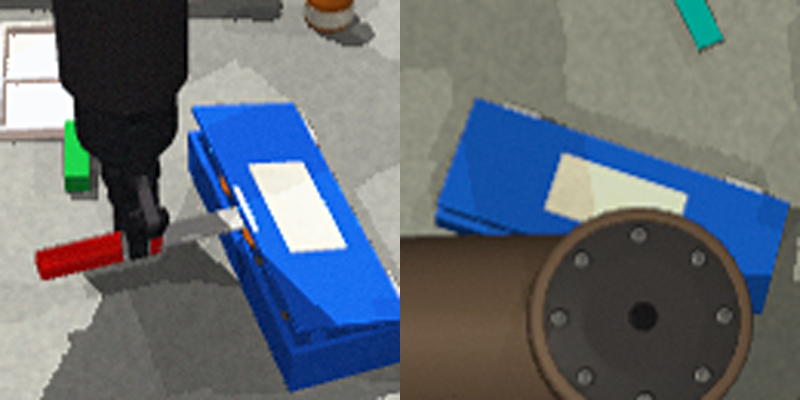

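The lid is up (side crop: blade under its edge, orange blocks visible inside). I'll follow the arc on past upright.

>>> step_arm(commands=[{"jaw":-1,"dp":[4,-1,11],"delta_rot":[0,0,0]},{"jaw":-1,"dp":[9.5,-3,21],"delta_rot":[0,0,0]},{"jaw":-1,"dp":[18,-5.5,32],"delta_rot":[0,0,0]},{"jaw":-1,"dp":[29,-9,41],"delta_rot":[0,0,0]},{"jaw":-1,"dp":[41,-12.7,47],"delta_rot":[0,0,0]}])

```text
time: 8.82
tool_pos: [0.4807, -0.1858, 0.1127]
tool_rot: [0.989, -0.148, 0.001, -0.0]
contact_force: [-5.5, 1.3, -1.2]
opening: 0.0169
gripper_force: 108.2
```

>>> step_arm(commands=[{"jaw":-1,"dp":[7,-2,2],"delta_rot":[0,0,0]},{"jaw":-1,"dp":[13,-4,4],"delta_rot":[0,0,0]},{"jaw":-1,"dp":[20,-6,5],"delta_rot":[0,0,0]},{"jaw":-1,"dp":[28,-8.5,5],"delta_rot":[0,0,0]},{"jaw":-1,"dp":[36,-11,5],"delta_rot":[0,0,0]}])

```text
time: 9.45
tool_pos: [0.5159, -0.1966, 0.1165]
tool_rot: [0.989, -0.148, 0.0, 0.0]
contact_force: [-2.2, 1.4, 0.0]
opening: 0.0172
gripper_force: 108.4
```

>>> step_arm(commands=[{"jaw":-1,"dp":[6,-2,0],"delta_rot":[0,0,0]},{"jaw":-1,"dp":[12,-4,0],"delta_rot":[0,0,0]},{"jaw":-1,"dp":[12,-4,0],"delta_rot":[0,0,0]},{"jaw":-1,"dp":[12,-4,0],"delta_rot":[0,0,0]}])

```text
time: 9.95
tool_pos: [0.528, -0.2006, 0.1169]
tool_rot: [0.989, -0.148, 0.001, 0.0]
contact_force: [0.6, 0.5, -1.7]
opening: 0.0169
gripper_force: 108.2
```

```bash
python3 - <<'E'
from h import *
s=ctrl.sense(); print(s["tool_pos"],s["contact_force"],s["wrist_torque"])
S,E=snap("side","s4"); B,E=snap("top","t4")
cv2.imwrite("pics/c5.png",np.hstack([cv2.resize(S[190:340,260:410],(400,400),interpolation=2),cv2.resize(B[150:300,290:440],(400,400),interpolation=2)])[...,::-1])
E
```

```text
[ 0.52797038 -0.20055618  0.1168535 ] [ 0.57830614  0.51155515 -1.74476987] [-0.03122755  0.02639655 -0.05980707]
```

View pics/c5.png

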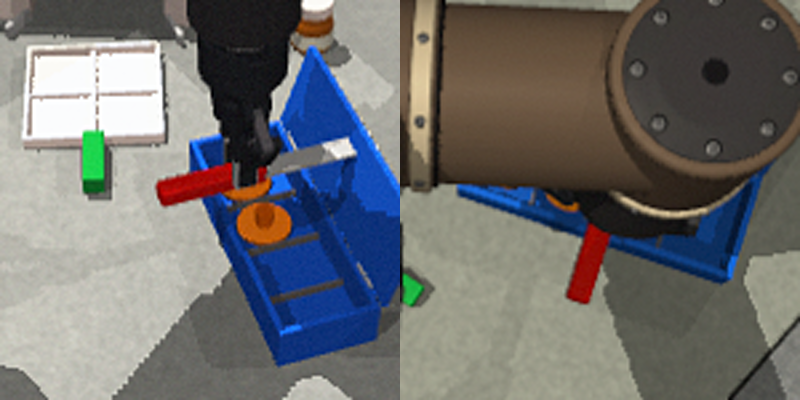

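The lid is leaning back past upright (side crop), and lenses show at least in compartments at the far (+y) end. I'll return the spatula to the mat.

>>> step_arm(commands=[{"jaw":-1,"dp":[-25,8,5],"delta_rot":[0,0,0]},{"jaw":-1,"dp":[-60,17,10],"delta_rot":[0,0,0]},{"jaw":-1,"dp":[-90,10,13],"delta_rot":[0,0,0]},{"jaw":-1,"dp":[-95,-45,13],"delta_rot":[0,0,-0.06]},{"jaw":-1,"dp":[-98,-100,13],"delta_rot":[0,0,-0.13]}])

```text
time: 10.68
tool_pos: [0.4297, -0.3014, 0.1308]
tool_rot: [0.977, -0.212, 0.001, 0.0]
contact_force: [2.2, 0.8, -0.5]
opening: 0.0169
gripper_force: 108.4
```

>>> step_arm(commands=[{"jaw":-1,"dp":[0,-50,0],"delta_rot":[0,0,-0.06]},{"jaw":-1,"dp":[0,-100,-10],"delta_rot":[0,0,-0.13]},{"jaw":-1,"dp":[0,-150,-40],"delta_rot":[0,0,-0.18]},{"jaw":-1,"dp":[0,-154,-80],"delta_rot":[0,0,-0.18]},{"jaw":-1,"dp":[0,-154,-105],"delta_rot":[0,0,-0.18]}])

```text
time: 11.3
tool_pos: [0.4282, -0.455, 0.0225]
tool_rot: [0.954, -0.3, -0.001, -0.0]
contact_force: [-1.2, -0.7, -1.4]
opening: 0.0168
gripper_force: 108.3
```

>>> step_arm(commands=[{"jaw":-1,"dp":[0,0,-5],"delta_rot":[0,0,0]},{"jaw":-1,"dp":[0,0,-10],"delta_rot":[0,0,0]},{"jaw":-1,"dp":[0,0,-10],"delta_rot":[0,0,0]}])

```text
time: 11.68
tool_pos: [0.4299, -0.4546, 0.0156]
tool_rot: [0.954, -0.298, 0.001, 0.0]
contact_force: [0.1, -0.5, -0.9]
opening: 0.017
gripper_force: 108.3
```

>>> step_arm(commands=[{"jaw":-1,"dp":[0,0,-2],"delta_rot":[0,0,0]},{"jaw":-1,"dp":[0,0,-3.5],"delta_rot":[0,0,0]},{"jaw":-1,"dp":[0,0,-3.5],"delta_rot":[0,0,0]}])

```text
time: 12.05
tool_pos: [0.4293, -0.4544, 0.0112]
tool_rot: [0.954, -0.299, 0.0, 0.0]
contact_force: [-0.2, -0.6, -0.5]
opening: 0.0169
gripper_force: 108.3
```

>>> step_arm(commands=[{"jaw":1,"dp":[0,0,0],"delta_rot":[0,0,0]},{"jaw":1,"dp":[0,0,0],"delta_rot":[0,0,0]},{"jaw":1,"dp":[0,0,0],"delta_rot":[0,0,0]},{"jaw":1,"dp":[0,0,30],"delta_rot":[0,0,0]},{"jaw":1,"dp":[0,0,90],"delta_rot":[0,0,0]}])

```text
time: 12.68
tool_pos: [0.4276, -0.4533, 0.0994]
tool_rot: [0.954, -0.299, -0.003, -0.001]
contact_force: [1.2, -0.3, -0.3]
opening: 0.085
gripper_force: 0.0
```

>>> step_arm(commands=[{"jaw":1,"dp":[-25,50,50],"delta_rot":[0,0,0]},{"jaw":1,"dp":[-35,100,90],"delta_rot":[0,0,0]},{"jaw":1,"dp":[-40,155,120],"delta_rot":[0,0,0]},{"jaw":1,"dp":[-40,215,140],"delta_rot":[0,0,0]},{"jaw":1,"dp":[-40,215,140],"delta_rot":[0,0,0]}])

```text
time: 13.3
tool_pos: [0.3896, -0.2374, 0.2433]
tool_rot: [0.955, -0.297, 0.002, -0.0]
contact_force: [1.0, -0.0, 0.4]
opening: 0.0856
gripper_force: 0.0
```

```bash
python3 - <<'E'
from h import *
s=ctrl.sense(); print(s["time"],s["tool_pos"],Ro.from_quat(s["tool_rot"]).as_matrix()[:,0])
W,CW=snap("wrist","w5"); S,CS=snap("side","s5"); B,CT=snap("top","t5")
h=cv2.cvtColor(B,cv2.COLOR_RGB2HSV)
m=cv2.inRange(h,(0,170,90),(6,255,255)); m[:,:350]=0; c=max(cv2.findContours(m,0,1)[0],key=cv2.contourArea).reshape(-1,2); r=cv2.minAreaRect((onz(CT,c,.022)[:,:2]*1000).astype(np.float32)); print("handle",r)
u=np.array([.956,-.294]);v=np.array([.294,.956]); ctr=np.array([.5656,-.2119])
for y in(-.092,-.031,.031,.092):
    X=ctr+v*y; print(y,X.round(4),proj(CW,[*X,.029])[0].round(),proj(CT,[*X,.029])[0].round(),proj(CS,[*X,.029])[0].round())
cv2.imwrite("pics/c6.png",np.hstack([cv2.resize(W,(400,300)),cv2.resize(S[190:340,240:440],(400,300),interpolation=2)])[...,::-1])
E
```

```text
13.3 [ 0.38957697 -0.2373513   0.2432635 ] [ 0.8230735  -0.56792141  0.003909  ]Traceback (most recent call last):
  File "<stdin>", line 5, in <module>
ValueError: max() iterable argument is empty
```

```bash
python3 - <<'E'
from h import *
W,S,B=[cv2.imread(f"pics/{n}5.png")[...,::-1] for n in("w","s","t")]; CW=cam("wrist",ctrl.sense()); CT,CS=cam("top"),cam("side")
u=np.array([.956,-.294]);v=np.array([.294,.956]); ctr=np.array([.5656,-.2119])
for y in(-.092,-.031,.031,.092):
    X=ctr+v*y; print(y,X.round(4),*[proj(C,[*X,.029])[0].round() for C in(CW,CT,CS)])
h=cv2.cvtColor(W.copy(),cv2.COLOR_RGB2HSV); m=cv2.inRange(h,(5,140,90),(25,255,255))
for c in cv2.findContours(m,0,1)[0]:
    if cv2.contourArea(c)>150: print("orange",cv2.boundingRect(c),cv2.contourArea(c))
cv2.imwrite("pics/c6.png",np.hstack([cv2.resize(W,(400,300)),cv2.resize(S[190:340,240:440],(400,300),interpolation=2)])[...,::-1])
E
```

```text
-0.092 [ 0.5386 -0.2999] [280.  21.] [404. 231.] [377. 304.]
-0.031 [ 0.5565 -0.2415] [213.  45.] [380. 223.] [368. 286.]
0.031 [ 0.5747 -0.1823] [147.  69.] [355. 215.] [359. 268.]
0.092 [ 0.5926 -0.1239] [85. 92.] [331. 207.] [351. 253.]
orange (73, 65, 57, 60) 2580.5
orange (132, 44, 58, 62) 2707.0
```

View pics/c6.png

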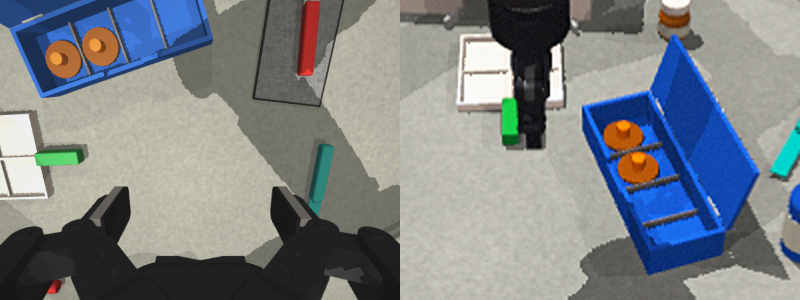

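```bash
python3 - <<'E'
from h import *
W=cv2.imread("pics/w5.png"); CW=cam("wrist",ctrl.sense()); CT,CS=cam("top"),cam("side")
S=cv2.imread("pics/s5.png")
u=np.array([.956,-.294]);v=np.array([.294,.956]); ctr=np.array([.5656,-.2119])
loc=lambda X:((X[:2]-ctr)@np.c_[u,v]*1000).round(1)
for (x0,y0,x1,y1) in((70,60,132,128),(130,40,194,110)):
    roi=W[y0:y1,x0:x1]; h=cv2.cvtColor(roi,cv2.COLOR_BGR2HSV)
    m=cv2.inRange(h,(5,140,60),(25,255,255)); print(np.percentile(h[m>0][:,2],[5,25,50,75,85,95]),np.percentile(h[m>0][:,0],[5,50,95]))
    P=np.argwhere(m)[:,::-1]+[x0,y0]; (c,ax,a)=cv2.minAreaRect(cv2.convexHull(P.astype(np.float32)))
    X=onz(CW,cv2.convexHull(P.astype(np.float32)).reshape(-1,2),.011)[:,:2]; cc,r=cv2.minEnclosingCircle((X*1000).astype(np.float32)); print("disc",cc,r,loc(np.array(cc)/1000))
    b=cv2.inRange(h,(5,140,225),(25,255,255)); b=cv2.morphologyEx(b,cv2.MORPH_OPEN,np.ones((3,3)))
    cs=cv2.findContours(b,0,1)[0]
    for q in cs:
        if cv2.contourArea(q)>60: q=q+[x0,y0]; cc,r=cv2.minEnclosingCircle(q.astype(np.float32)); X=onz(CW,[cc],.029)[0]; print("bright",cc,r,X,loc(X))
cv2.imwrite("pics/c7.png",cv2.resize(W[20:150,40:240],(800,520),interpolation=2))
E
```

```text
[113. 174. 177. 182. 184. 237.] [12. 13. 16.]
disc (589.0386962890625, -127.28746032714844) 27.445430755615234 [-2.5 87.8]
bright (89.33606719970703, 93.29508209228516) 9.875720024108887 [ 0.58980856 -0.1265018   0.029     ] [-2.  88.8]
[121. 177. 180. 184. 187. 237.] [12. 13. 16.]
disc (569.3515014648438, -177.31813049316406) 34.00164031982422 [-6.6 34.2]
bright (151.5, 71.5) 10.12432861328125 [ 0.57102921 -0.18410146  0.029     ] [-3.  28.2]
```

View pics/c7.png

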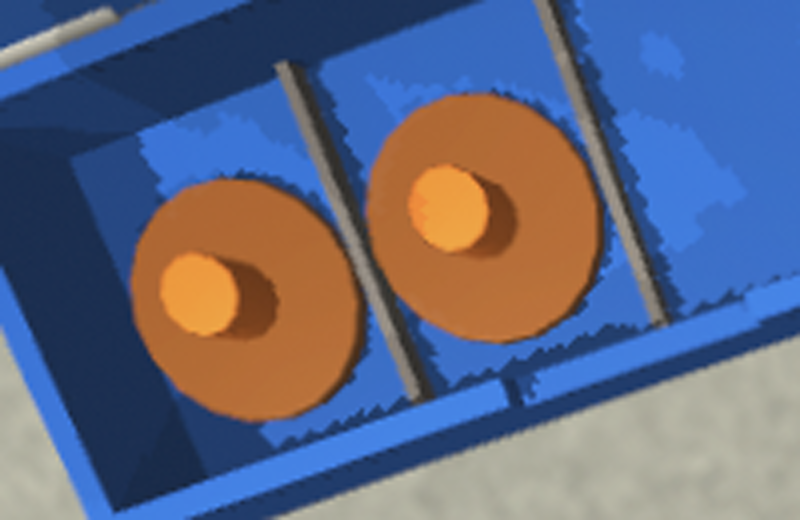

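Wrist crop: two lenses, blocks up, with block tops at about (89,93) and (151,71) in the wrist picture. The other two compartments are empty. I'll move above the end lens with the fingers closing along the case's x.

>>> step_arm(commands=[{"jaw":-0.15,"dp":[35,20,0],"delta_rot":[0,0,-0.18]},{"jaw":-0.15,"dp":[75,45,0],"delta_rot":[0,0,-0.36]},{"jaw":-0.15,"dp":[115,65,0],"delta_rot":[0,0,-0.54]},{"jaw":-0.15,"dp":[150,85,0],"delta_rot":[0,0,-0.72]},{"jaw":-0.15,"dp":[180,100,-30],"delta_rot":[0,0,-0.9]}])

```text
time: 14.08
tool_pos: [0.572, -0.1402, 0.2109]
tool_rot: [0.727, -0.687, 0.001, -0.0]
contact_force: [-0.4, -0.4, -0.1]
opening: 0.0359
gripper_force: 0.0
```

>>> step_arm(commands=[{"jaw":-0.15,"dp":[10,5,-10],"delta_rot":[0,0,-0.18]},{"jaw":-0.15,"dp":[20,10,-25],"delta_rot":[0,0,-0.358]},{"jaw":-0.15,"dp":[20,10,-25],"delta_rot":[0,0,-0.358]},{"jaw":-0.15,"dp":[20,10,-25],"delta_rot":[0,0,-0.358]}])

```text
time: 14.58
tool_pos: [0.589, -0.1305, 0.1856]
tool_rot: [-0.597, 0.802, 0.0, -0.001]
contact_force: [-0.2, -0.2, 0.2]
opening: 0.0366
gripper_force: 0.0
```

```bash
cat > blk.py <<'E'
from h import *
def blocks(z,name):
    s=ctrl.sense(); W,C=snap("wrist",name); h=cv2.cvtColor(W,cv2.COLOR_RGB2HSV)
    print("TCP",s["tool_pos"].round(4),"yaw",np.degrees(np.arctan2(*Ro.from_quat(s["tool_rot"]).as_matrix()[[1,0],0])).round(2))
    b=cv2.morphologyEx(cv2.inRange(h,(5,140,215),(25,255,255)),cv2.MORPH_OPEN,np.ones((3,3)))
    for q in cv2.findContours(b,0,1)[0]:
        if cv2.contourArea(q)>100:
            cc,r=cv2.minEnclosingCircle(q.astype(np.float32)); X=onz(C,[cc,(cc[0]+r,cc[1])],z); print("block",np.round(cc,1),round(r,1),"r_mm",np.linalg.norm(X[1]-X[0])*1000,X[0].round(4),"d",((X[0]-s["tool_pos"])*1000).round(1))
E
python3 -c "
from blk import *
blocks(.029,'w6')"
```

```text
TCP [ 0.589  -0.1305  0.1856] yaw -106.67
block [318.8 219.4] 30.9 r_mm 24.920334126703278 [ 0.5903 -0.1287  0.029 ] d [   1.3    1.8 -156.6]
block [321.1 146.7] 33.4 r_mm 25.593063260425055 [ 0.5722 -0.1829  0.029 ] d [ -16.9  -52.4 -156.6]
```

>>> step_arm(commands=[{"jaw":-0.15,"dp":[1,3.5,-50],"delta_rot":[0,0,0]},{"jaw":-0.15,"dp":[1,3.5,-100],"delta_rot":[0,0,0]},{"jaw":-0.15,"dp":[1,3.5,-140],"delta_rot":[0,0,0]},{"jaw":-0.15,"dp":[1,3.5,-160],"delta_rot":[0,0,0]},{"jaw":-0.15,"dp":[1,3.5,-170],"delta_rot":[0,0,0]}])

```text
time: 15.25
tool_pos: [0.5899, -0.1263, 0.0156]
tool_rot: [-0.597, 0.803, 0.0, -0.0]
contact_force: [0.3, 0.3, -0.2]
opening: 0.0361
gripper_force: 0.0
```

>>> step_arm(commands=[{"jaw":-1,"dp":[0,0,0],"delta_rot":[0,0,0]},{"jaw":-1,"dp":[0,0,0],"delta_rot":[0,0,0]},{"jaw":-1,"dp":[0,0,0],"delta_rot":[0,0,0]},{"jaw":-1,"dp":[0,0,0],"delta_rot":[0,0,0]}], newtons=40)

```text
time: 15.75
tool_pos: [0.5906, -0.1259, 0.0167]
tool_rot: [-0.596, 0.803, -0.0, 0.0]
contact_force: [0.6, -0.3, -0.3]
opening: 0.0162
gripper_force: 39.0
```

>>> step_arm(commands=[{"jaw":-1,"dp":[0,0,25],"delta_rot":[0,0,0]},{"jaw":-1,"dp":[0,0,70],"delta_rot":[0,0,0]},{"jaw":-1,"dp":[0,0,110],"delta_rot":[0,0,0]},{"jaw":-1,"dp":[0,0,110],"delta_rot":[0,0,0]}])

```text
time: 16.25
tool_pos: [0.5925, -0.1259, 0.1301]
tool_rot: [-0.596, 0.803, -0.002, 0.003]
contact_force: [-0.5, 0.5, -1.2]
opening: 0.0157
gripper_force: 39.1
```

```bash
cat > tray.py <<'E'
from h import *
def tray(name,cams=("top","side")):
    for n in cams:
        im,C=snap(n,name+n); h=cv2.cvtColor(im,cv2.COLOR_RGB2HSV)
        g=cv2.inRange(h,(50,150,40),(75,255,255)); 
        if n=="top": g[:150,:220]=0
        else: g[:200]=0
        cs=cv2.findContours(g,0,1)[0]
        if cs:
            c=max(cs,key=cv2.contourArea).reshape(-1,2); r=cv2.minAreaRect((onz(C,c,.0235)[:,:2]*1000).astype(np.float32)); print(n,"tab",np.round(r[0],1),np.round(r[1],1),round(r[2],1))
        w=cv2.inRange(h,(0,0,150),(180,45,255)); x0,y0,x1,y1=(200,182,292,272) if n=="top" else (262,200,328,256)
        z=np.zeros_like(w); z[y0:y1,x0:x1]=w[y0:y1,x0:x1]
        c=max(cv2.findContours(z,0,1)[0],key=cv2.contourArea).reshape(-1,2); r=cv2.minAreaRect((onz(C,c,.014)[:,:2]*1000).astype(np.float32)); print(n,"tray",np.round(r[0],1),np.round(r[1],1),round(r[2],1))
E
python3 -c "
from tray import *
tray('a')
blk=ctrl.sense(); print(blk['opening'],blk['tool_pos'])"
```

```text
top tab [708.9 546.2] [174.8 183.1] 50.1
top tray [545.4  37.9] [218.1 132. ] 2.0
side tab [477.  -21.3] [85.2 19.4] 57.5
side tray [524.3  64.5] [218.4 196.9] 55.1
0.015694491276972068 [ 0.59011361 -0.12577622  0.12642561]
```

>>> step_arm(commands=[{"jaw":-1,"dp":[-12,50,0],"delta_rot":[0,0,0]},{"jaw":-1,"dp":[-25,105,0],"delta_rot":[0,0,0]},{"jaw":-1,"dp":[-39,156,0],"delta_rot":[0,0,0]},{"jaw":-1,"dp":[-39,156,0],"delta_rot":[0,0,0]}])

```text
time: 16.85
tool_pos: [0.5498, 0.0328, 0.1249]
tool_rot: [-0.598, 0.802, 0.0, -0.001]
contact_force: [-0.1, -0.5, -0.5]
opening: 0.016
gripper_force: 39.2
```

```bash
python3 - <<'E'
from h import *
s=ctrl.sense(); W,C=snap("wrist","w7"); S,CS=snap("side","s7")
for n in("side0","s7"):
    h=cv2.cvtColor(cv2.imread(f"pics/{n}.png"),cv2.COLOR_BGR2HSV); g=cv2.inRange(h,(50,150,40),(75,255,255)); g[:200]=0
    print(n,[cv2.boundingRect(c) for c in cv2.findContours(g,0,1)[0] if cv2.contourArea(c)>30])
tx=np.array([.531,.847]);ty=np.array([-.847,.531]);c=np.array([.5395,.0799])
V=W.copy()
for a in(-74,74):
    for b in(-74,74): p=proj(C,[*(c+tx*a/1000+ty*b/1000),.014])[0]; print(p.round()); cv2.circle(V,tuple(int(q) for q in p),5,(255,0,255),2)
print(s["tool_pos"]); cv2.imwrite("pics/w7b.png",V[...,::-1])
E
```

```text
side0 [(291, 239, 8, 23)]
s7 [(291, 239, 8, 23)]
[277. 160.]
[486. 218.]
[230. 351.]
[414. 394.]
[0.54978788 0.03275585 0.12492646]
```

View pics/w7b.png

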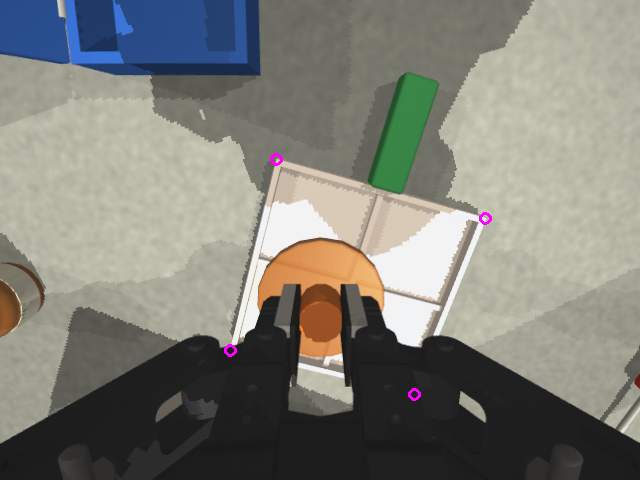

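The tray is unmoved: the predicted corners fall on its rim. The lens is held level. Placing it now.

>>> step_arm(commands=[{"jaw":-1,"dp":[1,-2.5,-50],"delta_rot":[0,0,0]},{"jaw":-1,"dp":[1,-2.5,-85],"delta_rot":[0,0,0]},{"jaw":-1,"dp":[1,-2.5,-102],"delta_rot":[0,0,0]},{"jaw":-1,"dp":[1,-2.5,-109],"delta_rot":[0,0,0]},{"jaw":-1,"dp":[1,-2.5,-109],"delta_rot":[0,0,0]}])

```text
time: 17.58
tool_pos: [0.5522, 0.0266, 0.0168]
tool_rot: [-0.595, 0.803, 0.0, -0.0]
contact_force: [0.3, -0.7, -0.5]
opening: 0.016
gripper_force: 39.3
```

>>> step_arm(commands=[{"jaw":-0.15,"dp":[0,0,0],"delta_rot":[0,0,0]},{"jaw":-0.15,"dp":[0,0,0],"delta_rot":[0,0,0]},{"jaw":-0.15,"dp":[0,0,0],"delta_rot":[0,0,0]},{"jaw":-0.15,"dp":[0,0,40],"delta_rot":[0,0,0]},{"jaw":-0.15,"dp":[0,0,100],"delta_rot":[0,0,0]}])

```text
time: 18.2
tool_pos: [0.5509, 0.0272, 0.1167]
tool_rot: [-0.596, 0.803, 0.001, -0.002]
contact_force: [1.3, 0.6, 0.6]
opening: 0.0364
gripper_force: 0.0
```

>>> step_arm(commands=[{"jaw":-0.15,"dp":[5,-50,20],"delta_rot":[0,0,0]},{"jaw":-0.15,"dp":[10,-110,40],"delta_rot":[0,0,0]},{"jaw":-0.15,"dp":[15,-165,50],"delta_rot":[0,0,0]},{"jaw":-0.15,"dp":[21,-214,50],"delta_rot":[0,0,0]},{"jaw":-0.15,"dp":[21,-214,50],"delta_rot":[0,0,0]}])

```text
time: 18.82
tool_pos: [0.573, -0.1893, 0.167]
tool_rot: [-0.594, 0.804, -0.0, -0.0]
contact_force: [-0.3, 1.0, -0.1]
opening: 0.0365
gripper_force: 0.0
```

```bash
python3 - <<'E'
from h import *
s=ctrl.sense(); W,C=snap("wrist","w8"); h=cv2.cvtColor(W,cv2.COLOR_RGB2HSV); print(s["tool_pos"],s["opening"])
m=cv2.inRange(h,(5,140,60),(25,255,255))
for c in cv2.findContours(m,0,1)[0]:
    if cv2.contourArea(c)>1000: cc,r=cv2.minEnclosingCircle((onz(C,c.reshape(-1,2),.011)[:,:2]*1000).astype(np.float32)); print(cc,r)
E
```

```text
[ 0.57303605 -0.18933248  0.16696464] 0.03653102529501343
(573.0498657226562, -182.1392364501953) 27.227184295654297
```

>>> step_arm(commands=[{"jaw":-0.15,"dp":[-1,6,-50],"delta_rot":[0,0,0]},{"jaw":-0.15,"dp":[-1,6,-95],"delta_rot":[0,0,0]},{"jaw":-0.15,"dp":[-1,6,-130],"delta_rot":[0,0,0]},{"jaw":-0.15,"dp":[-1,6,-151],"delta_rot":[0,0,0]},{"jaw":-0.15,"dp":[-1,6,-151],"delta_rot":[0,0,0]}])

```text
time: 19.5
tool_pos: [0.5709, -0.1792, 0.0145]
tool_rot: [-0.596, 0.803, 0.001, -0.001]
contact_force: [-0.2, 0.7, 0.3]
opening: 0.0361
gripper_force: 0.0
```

>>> step_arm(commands=[{"jaw":-1,"dp":[0,0,0],"delta_rot":[0,0,0]},{"jaw":-1,"dp":[0,0,0],"delta_rot":[0,0,0]},{"jaw":-1,"dp":[0,0,0],"delta_rot":[0,0,0]},{"jaw":-1,"dp":[0,0,20],"delta_rot":[0,0,0]},{"jaw":-1,"dp":[0,0,70],"delta_rot":[0,0,0]}], newtons=40)

```text
time: 20.12
tool_pos: [0.5704, -0.1804, 0.0849]
tool_rot: [-0.596, 0.803, 0.002, -0.002]
contact_force: [1.0, -1.3, 0.7]
opening: 0.0156
gripper_force: 39.1
```

>>> step_arm(commands=[{"jaw":-1,"dp":[-15,40,40],"delta_rot":[0,0,0]},{"jaw":-1,"dp":[-30,95,40],"delta_rot":[0,0,0]},{"jaw":-1,"dp":[-50,150,40],"delta_rot":[0,0,0]},{"jaw":-1,"dp":[-70,205,40],"delta_rot":[0,0,0]},{"jaw":-1,"dp":[-82,245,40],"delta_rot":[0,0,0]}])

```text
time: 20.75
tool_pos: [0.4893, 0.0664, 0.1268]
tool_rot: [-0.596, 0.803, -0.0, 0.001]
contact_force: [-0.2, -0.2, -0.6]
opening: 0.0157
gripper_force: 39.1
```

```bash
python3 - <<'E'
from h import *
s=ctrl.sense(); W,C=snap("wrist","w9"); S,CS=snap("side","s9"); print(s["tool_pos"],s["opening"])
h=cv2.cvtColor(S,cv2.COLOR_RGB2HSV); g=cv2.inRange(h,(50,150,40),(75,255,255)); g[:200]=0
print([cv2.boundingRect(c) for c in cv2.findContours(g,0,1)[0] if cv2.contourArea(c)>30])
tx=np.array([.531,.847]);ty=np.array([-.847,.531]);c=np.array([.5395,.0799])
V=W.copy()
for a in(-74,74):
    for b in(-74,74): p=proj(C,[*(c+tx*a/1000+ty*b/1000),.014])[0]; cv2.circle(V,tuple(int(q) for q in p),5,(255,0,255),2)
cv2.imwrite("pics/w9b.png",cv2.resize(V,(480,360))[...,::-1])
E
```

```text
[0.48934017 0.06638242 0.12678272] 0.01573517539393941
[(291, 239, 8, 23)]
```

View pics/w9b.png

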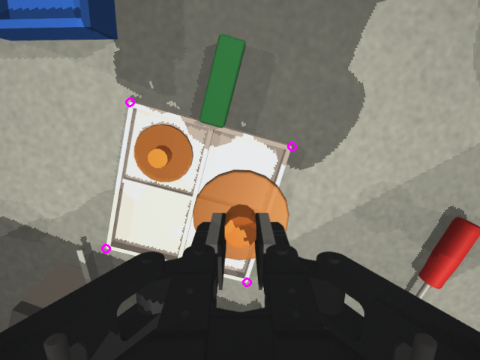

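The first lens lies flat in its pocket (158,155 in the small picture) and the second hangs level over its pocket. Placing.

>>> step_arm(commands=[{"jaw":-1,"dp":[0.5,2.5,-50],"delta_rot":[0,0,0]},{"jaw":-1,"dp":[0.5,2.5,-85],"delta_rot":[0,0,0]},{"jaw":-1,"dp":[0.5,2.5,-104],"delta_rot":[0,0,0]},{"jaw":-1,"dp":[0.5,2.5,-112],"delta_rot":[0,0,0]},{"jaw":-1,"dp":[0.5,2.5,-112],"delta_rot":[0,0,0]}])

```text
time: 21.48
tool_pos: [0.4909, 0.0666, 0.0145]
tool_rot: [-0.596, 0.803, -0.0, -0.0]
contact_force: [-0.5, -0.8, 0.3]
opening: 0.016
gripper_force: 43.3
```

>>> step_arm(commands=[{"jaw":-0.15,"dp":[0,0,0],"delta_rot":[0,0,0]},{"jaw":-0.15,"dp":[0,0,0],"delta_rot":[0,0,0]},{"jaw":-0.15,"dp":[0,0,0],"delta_rot":[0,0,0]},{"jaw":-0.15,"dp":[0,0,40],"delta_rot":[0,0,0]},{"jaw":-0.15,"dp":[0,0,100],"delta_rot":[0,0,0]}])

```text
time: 22.1
tool_pos: [0.4895, 0.0664, 0.1138]
tool_rot: [-0.596, 0.803, 0.0, -0.002]
contact_force: [1.3, 0.0, 0.1]
opening: 0.0363
gripper_force: 0.0
```

>>> step_arm(commands=[{"jaw":-0.15,"dp":[-10,-50,40],"delta_rot":[0,0,-0.08]},{"jaw":-0.15,"dp":[-20,-100,80],"delta_rot":[0,0,-0.16]},{"jaw":-0.15,"dp":[-30,-150,110],"delta_rot":[0,0,-0.262]},{"jaw":-0.15,"dp":[-30,-150,110],"delta_rot":[0,0,-0.262]}])

```text
time: 22.6
tool_pos: [0.4611, -0.0853, 0.2268]
tool_rot: [-0.484, 0.875, -0.001, 0.002]
contact_force: [0.8, -0.8, -0.0]
opening: 0.0364
gripper_force: 0.0
```

```bash
python3 - <<'E'
from h import *
s=ctrl.sense(); W,C=snap("wrist","w10"); S,CS=snap("side","s10"); B,CT=snap("top","t10"); print(s["time"],s["tool_pos"])
h=cv2.cvtColor(W,cv2.COLOR_RGB2HSV)
def rep(m,z,n,a=600,C=C):
    for c in cv2.findContours(m,0,1)[0]:
        if cv2.contourArea(c)>a: r=cv2.minAreaRect((onz(C,c.reshape(-1,2),z)[:,:2]*1000).astype(np.float32)); print(n,cv2.boundingRect(c),np.round(r[0],1),np.round(r[1],1),round(r[2],1))
rep(cv2.inRange(h,(5,140,60),(25,255,255)),.010,"lens")
rep(cv2.inRange(h,(50,120,40),(75,255,255)),.0235,"tab")
hs=cv2.cvtColor(S,cv2.COLOR_RGB2HSV);g=cv2.inRange(hs,(50,150,40),(75,255,255)); g[:200]=0; rep(g,.0235,"tabS",30,CS)
ht=cv2.cvtColor(B,cv2.COLOR_RGB2HSV); rep(cv2.inRange(ht,(50,150,40),(75,255,255)),.0235,"tabT",30,CT)
# edger close-up: side 3x, top 3x
cv2.imwrite("pics/c8.png",np.hstack([cv2.resize(S[160:235,210:345],(480,267),interpolation=2),cv2.resize(cv2.imread('pics/top0.png')[...,::-1][140:280,120:260],(267,267),interpolation=2)])[...,::-1])
E
```

```text
22.6 [ 0.46109296 -0.085302    0.22681904]
lens (280, 314, 50, 46) [552.5  28.7] [54.  52.2] 58.0
tab (331, 237, 23, 73) [479.6 -16.5] [74.9 21.1] 58.4
tabS (291, 239, 8, 23) [477.1 -21.2] [85.3 19.4] 57.5
tabT (14, 96, 117, 109) [733.7 525.5] [174.8 247.8] 50.1
```

```bash
python3 - <<'E'
from h import *
S,T=cam("side"),cam("top")
L,R=onz(S,[(221,196),(335,201)],0); print("foot L,R",L,R,np.linalg.norm(R-L))
f=(L-R)/np.linalg.norm(L-R); ang=np.degrees(np.arctan2(f[1],f[0])); print("edger y dir",ang,"x dir",ang-90)
ex=np.array([f[1],-f[0],0]); print("mouth mid", R+f*.12)
for z in(.05,.06,.074): a,b=onz(T,[(126.5,267.5),(236,155)],z); d=a-b; print(z,a,b,np.linalg.norm(d),np.degrees(np.arctan2(d[1],d[0])))
# guides: outer tips in top at z~.016
print(onz(T,[(183.5,237),(245,177)],.016), onz(S,[(200+(530-400)/2,90+110),(200+(655-400)/2,90+115)],.008))
E
```

```text
foot L,R [0.42746642 0.33699756 0.        ] [0.7028821  0.10596381 0.        ] 0.35948628576691827
edger y dir 140.00823499676918 x dir 50.008234996769175
mouth mid [0.61094568 0.18308511 0.        ]
0.05 [0.43344187 0.34893334 0.05      ] [0.70956008 0.10744967 0.05      ] 0.36681825031196313 138.82815191785332
0.06 [0.43291486 0.34468463 0.06      ] [0.70635071 0.10554685 0.06      ] 0.36325479402377153 138.82815191785332
0.074 [0.43217703 0.33873643 0.074     ] [0.70185759 0.1028829  0.074     ] 0.3582659552203033 138.82815191785332
[[0.51265749 0.23023051 0.016     ]
 [0.66510183 0.08884884 0.016     ]] [[0.52601528 0.22843694 0.008     ]
 [0.66787027 0.0959159  0.008     ]]
```

View pics/c8.png

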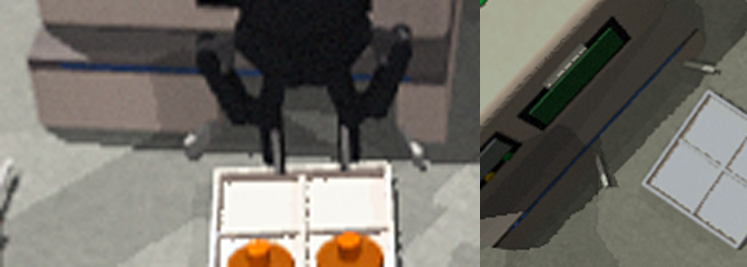

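Final crop: both lenses lie flat in pockets (258,255) and (345,250). The edger foot measures 359 mm, as it should be. The mouth middle is at (0.611, 0.1825), heading 49.4°. Now I'll grip the tab.

>>> step_arm(commands=[{"jaw":0.2,"dp":[8,51,-20],"delta_rot":[0,0,0]},{"jaw":0.2,"dp":[8,51,-80],"delta_rot":[0,0,0]},{"jaw":0.2,"dp":[8,51,-140],"delta_rot":[0,0,0]},{"jaw":0.2,"dp":[8,51,-190],"delta_rot":[0,0,0]},{"jaw":0.2,"dp":[8,51,-221],"delta_rot":[0,0,0]}])

```text
time: 23.38
tool_pos: [0.4667, -0.0313, -0.0003]
tool_rot: [-0.487, 0.873, 0.0, -0.002]
contact_force: [0.1, -0.0, 0.2]
opening: 0.0516
gripper_force: 0.0
```

>>> step_arm(commands=[{"jaw":0.2,"dp":[0,0,0],"delta_rot":[0,0,0]},{"jaw":-1,"dp":[0,0,0],"delta_rot":[0,0,0]},{"jaw":-1,"dp":[0,0,0],"delta_rot":[0,0,0]},{"jaw":-1,"dp":[0,0,0],"delta_rot":[0,0,0]},{"jaw":-1,"dp":[0,0,0],"delta_rot":[0,0,0]}], newtons=40)

```text
time: 24.0
tool_pos: [0.4696, -0.0315, 0.004]
tool_rot: [-0.486, 0.874, -0.0, 0.001]
contact_force: [-1.1, 3.1, 4.3]
opening: 0.0212
gripper_force: 42.2
```

```bash
python3 - <<'E'
from h import *
s=ctrl.sense(); print(s["time"],s["tool_pos"],s["tool_rot"],s["contact_force"],s["wrist_torque"])
R=Ro.from_quat(s["tool_rot"]).as_matrix(); print("tray yaw",np.degrees(np.arctan2(-R[1,0],-R[0,0])))
W,C=snap("wrist","w11"); S,CS=snap("side","s11"); h=cv2.cvtColor(W,cv2.COLOR_RGB2HSV)
g=cv2.inRange(h,(50,120,40),(75,255,255))
for c in cv2.findContours(g,0,1)[0]:
    if cv2.contourArea(c)>300: r=cv2.minAreaRect((onz(C,c.reshape(-1,2),.0235)[:,:2]*1000).astype(np.float32)); print(cv2.boundingRect(c),r)
E
```

```text
24.0 [ 0.46961137 -0.03150014  0.00400373] [-4.85980571e-01  8.73968702e-01 -1.81540914e-04  1.24868789e-03] [-1.07046375  3.06959263  4.32352836] [1.23720603 0.11741409 0.0467488 ]
tray yaw 58.15361219054067
(290, 268, 62, 148) ((473.8208923339844, -23.89150619506836), (61.402862548828125, 21.570308685302734), 57.833377838134766)
```

Gripped. Next I'll turn the tray square and centre it on the bay's axis.

>>> step_arm(commands=[{"jaw":-1,"dp":[-6,3,1],"delta_rot":[0,0,-0.03]},{"jaw":-1,"dp":[-12,6,1],"delta_rot":[0,0,-0.06]},{"jaw":-1,"dp":[-18,9.5,1],"delta_rot":[0,0,-0.09]},{"jaw":-1,"dp":[-24,12.5,1],"delta_rot":[0,0,-0.12]},{"jaw":-1,"dp":[-28.8,15.5,1],"delta_rot":[0,0,-0.151]}])

```text
time: 24.72
tool_pos: [0.4402, -0.0164, 0.0043]
tool_rot: [-0.418, 0.908, -0.0, 0.0]
contact_force: [1.1, -0.9, 1.0]
opening: 0.0209
gripper_force: 41.7
```

>>> step_arm(commands=[{"jaw":-1,"dp":[0,0,0],"delta_rot":[0,0,0]},{"jaw":-1,"dp":[0,0,0],"delta_rot":[0,0,0]}])

```text
time: 24.98
tool_pos: [0.4399, -0.0165, 0.0042]
tool_rot: [-0.419, 0.908, 0.0, -0.0]
contact_force: [-1.3, 1.9, 4.8]
opening: 0.0212
gripper_force: 42.2
```

```bash
python3 - <<'E'
from h import *
s=ctrl.sense(); print(s["time"],s["tool_pos"],s["contact_force"])
R=Ro.from_quat(s["tool_rot"]).as_matrix(); print("tray yaw",np.degrees(np.arctan2(-R[1,0],-R[0,0])))
S,C=snap("side","s12"); B,T=snap("top","t12"); m=np.array([.611,.1825]);ex=np.array([.651,.759]);ey=np.array([-.759,.651])
def go(im,C,x0,y0,x1,y1,n):
    h=cv2.cvtColor(im,cv2.COLOR_RGB2HSV); w=cv2.inRange(h,(0,0,140),(180,60,255)); z=np.zeros_like(w); z[y0:y1,x0:x1]=w[y0:y1,x0:x1]; z=cv2.morphologyEx(z,cv2.MORPH_CLOSE,np.ones((7,7)))
    c=max(cv2.findContours(z,0,1)[0],key=cv2.contourArea).reshape(-1,2); P=onz(C,c,.014)[:,:2]-m; L=np.c_[P@ex,P@ey]*1000
    print(n,cv2.boundingRect(c),np.round(L.min(0)),np.round(L.max(0)),cv2.minAreaRect(L.astype(np.float32)))
go(S,C,255,195,335,262,"side"); go(B,T,200,180,300,280,"top")
cv2.imwrite("pics/c9.png",cv2.resize(S[160:280,220:380],(800,600),interpolation=2)[...,::-1])
E
```

```text
24.975 [ 0.43994614 -0.01652969  0.00418749] [-1.2850485   1.88408981  4.79153732]
tray yaw 49.52436811586265
side (291, 200, 44, 62) [-275. -138.] [-13.  -0.] ((-143.43743896484375, -68.37222290039062), (255.9878692626953, 122.11279296875), 5.1704230308532715)
top (202, 192, 75, 57) [-166.  -89.] [-30.  84.] ((-84.83551025390625, -11.953872680664062), (178.20953369140625, 98.5811996459961), 65.75057220458984)
```

>>> step_arm(commands=[{"jaw":-1,"dp":[6.5,7.6,1],"delta_rot":[0,0,0]},{"jaw":-1,"dp":[13,15.2,1],"delta_rot":[0,0,0]},{"jaw":-1,"dp":[19.5,22.8,1],"delta_rot":[0,0,0]},{"jaw":-1,"dp":[26,30.4,1],"delta_rot":[0,0,0]},{"jaw":-1,"dp":[32.6,38,1],"delta_rot":[0,0,0]}])

```text
time: 25.7
tool_pos: [0.4729, 0.0221, 0.0049]
tool_rot: [-0.419, 0.908, 0.0, -0.0]
contact_force: [-0.6, -0.4, -2.0]
opening: 0.0214
gripper_force: 41.4
```

>>> step_arm(commands=[{"jaw":-1,"dp":[6.5,7.6,0],"delta_rot":[0,0,0]},{"jaw":-1,"dp":[13,15.2,0],"delta_rot":[0,0,0]},{"jaw":-1,"dp":[13,15.2,0],"delta_rot":[0,0,0]}])

```text
time: 26.08
tool_pos: [0.4865, 0.0376, 0.0051]
tool_rot: [-0.419, 0.908, -0.0, 0.001]
contact_force: [0.1, 0.2, -2.5]
opening: 0.0213
gripper_force: 41.3
```

```bash
python3 - <<'E'
from h import *
s=ctrl.sense(); print(s["time"],s["tool_pos"],s["contact_force"],s["wrist_torque"])
p=s["tool_pos"]; m=np.array([.611,.1825]);ex=np.array([.651,.759]);ey=np.array([-.759,.651]); print("edger xy",(p[:2]-m)@ex,(p[:2]-m)@ey)
W,C=snap("wrist","w13"); h=cv2.cvtColor(W,cv2.COLOR_RGB2HSV)
m4=[]
w=cv2.inRange(h,(5,140,60),(25,255,255))
for c in cv2.findContours(w,0,1)[0]:
    if cv2.contourArea(c)>500: cc,r=cv2.minEnclosingCircle((onz(C,c.reshape(-1,2),.010)[:,:2]*1000).astype(np.float32)); q=np.array(cc)/1000-m; print("lens",cv2.boundingRect(c),r,q@ex,q@ey)
E
```

```text
26.075 [0.48648836 0.03762123 0.00508613] [ 0.08941448  0.23114638 -2.49303447] [ 0.01768946 -0.11600006  0.01931583]
edger xy -0.19102006536332877 0.00018825794723265066
```

The leading edge is 15 mm inside the mouth with no side force. I'll keep pushing, then go slowly.

>>> step_arm(commands=[{"jaw":-1,"dp":[6.5,7.6,-0.5],"delta_rot":[0,0,0]},{"jaw":-1,"dp":[13,15.2,-0.5],"delta_rot":[0,0,0]},{"jaw":-1,"dp":[19.5,22.8,-0.5],"delta_rot":[0,0,0]},{"jaw":-1,"dp":[26,30.4,-0.5],"delta_rot":[0,0,0]},{"jaw":-1,"dp":[32.6,38,-0.5],"delta_rot":[0,0,0]}])

```text
time: 26.75
tool_pos: [0.5186, 0.0753, 0.0045]
tool_rot: [-0.419, 0.908, -0.0, -0.0]
contact_force: [-0.5, 0.2, -0.9]
opening: 0.0211
gripper_force: 41.4
```

>>> step_arm(commands=[{"jaw":-1,"dp":[6.5,7.6,0],"delta_rot":[0,0,0]},{"jaw":-1,"dp":[13,15.2,0],"delta_rot":[0,0,0]},{"jaw":-1,"dp":[19.5,22.8,0],"delta_rot":[0,0,0]},{"jaw":-1,"dp":[26,30.4,0],"delta_rot":[0,0,0]},{"jaw":-1,"dp":[32.6,38,0],"delta_rot":[0,0,0]}])

```text
time: 27.38
tool_pos: [0.5511, 0.1133, 0.0045]
tool_rot: [-0.419, 0.908, 0.0, -0.0]
contact_force: [-0.3, -0.6, -1.3]
opening: 0.021
gripper_force: 41.4
```

>>> step_arm(commands=[{"jaw":-1,"dp":[2,2.3,0],"delta_rot":[0,0,0]},{"jaw":-1,"dp":[4,4.6,0],"delta_rot":[0,0,0]},{"jaw":-1,"dp":[5,5.8,0],"delta_rot":[0,0,0]},{"jaw":-1,"dp":[5,5.8,0],"delta_rot":[0,0,0]}])

```text
time: 27.88
tool_pos: [0.5558, 0.1186, 0.0046]
tool_rot: [-0.419, 0.908, 0.0, 0.0]
contact_force: [0.2, 0.1, -1.4]
opening: 0.0214
gripper_force: 41.4
```

>>> step_arm(commands=[{"jaw":-1,"dp":[1,1.2,0],"delta_rot":[0,0,0]},{"jaw":-1,"dp":[2,2.3,0],"delta_rot":[0,0,0]},{"jaw":-1,"dp":[3,3.5,0],"delta_rot":[0,0,0]},{"jaw":-1,"dp":[4,4.6,0],"delta_rot":[0,0,0]}])

```text
time: 28.38
tool_pos: [0.5598, 0.1232, 0.0045]
tool_rot: [-0.419, 0.908, 0.0, -0.0]
contact_force: [-1.0, -0.3, -1.1]
opening: 0.021
gripper_force: 41.4
```

>>> step_arm(commands=[{"jaw":-1,"dp":[1,1.2,0],"delta_rot":[0,0,0]},{"jaw":-1,"dp":[2,2.3,0],"delta_rot":[0,0,0]},{"jaw":-1,"dp":[2,2.3,0],"delta_rot":[0,0,0]}])

```text
time: 28.75
tool_pos: [0.562, 0.1257, 0.0046]
tool_rot: [-0.419, 0.908, 0.0, 0.0]
contact_force: [-1.1, 0.0, -1.7]
opening: 0.0209
gripper_force: 41.4
```

>>> step_arm(commands=[{"jaw":-1,"dp":[1,1.2,0],"delta_rot":[0,0,0]},{"jaw":-1,"dp":[2,2.3,0],"delta_rot":[0,0,0]},{"jaw":-1,"dp":[2,2.3,0],"delta_rot":[0,0,0]}])

```text
time: 29.12
tool_pos: [0.5639, 0.128, 0.0046]
tool_rot: [-0.419, 0.908, 0.0, 0.0]
contact_force: [-0.0, -0.7, -1.8]
opening: 0.0212
gripper_force: 41.4
```

Leading edge at about 133 mm with no resistance yet. Continuing in 3 mm pushes.

>>> step_arm(commands=[{"jaw":-1,"dp":[1,1.2,0],"delta_rot":[0,0,0]},{"jaw":-1,"dp":[2,2.3,0],"delta_rot":[0,0,0]},{"jaw":-1,"dp":[2,2.3,0],"delta_rot":[0,0,0]}])

```text
time: 29.5
tool_pos: [0.5659, 0.1303, 0.0046]
tool_rot: [-0.419, 0.908, 0.0, 0.0]
contact_force: [-0.4, 0.3, -1.0]
opening: 0.0211
gripper_force: 41.4
```

>>> step_arm(commands=[{"jaw":-1,"dp":[1,1.2,0],"delta_rot":[0,0,0]},{"jaw":-1,"dp":[2,2.3,0],"delta_rot":[0,0,0]},{"jaw":-1,"dp":[2,2.3,0],"delta_rot":[0,0,0]}])

```text
time: 29.88
tool_pos: [0.5679, 0.1325, 0.0046]
tool_rot: [-0.419, 0.908, 0.0, 0.0]
contact_force: [0.1, -0.1, -2.0]
opening: 0.0213
gripper_force: 41.4
```

>>> step_arm(commands=[{"jaw":-1,"dp":[1,1.2,0],"delta_rot":[0,0,0]},{"jaw":-1,"dp":[2,2.3,0],"delta_rot":[0,0,0]},{"jaw":-1,"dp":[2,2.3,0],"delta_rot":[0,0,0]}])

```text
time: 30.25
tool_pos: [0.5699, 0.1349, 0.0046]
tool_rot: [-0.419, 0.908, 0.0, 0.0]
contact_force: [-0.2, -1.2, -2.0]
opening: 0.0213
gripper_force: 41.4
```

>>> step_arm(commands=[{"jaw":-1,"dp":[1,1.2,0],"delta_rot":[0,0,0]},{"jaw":-1,"dp":[2,2.3,0],"delta_rot":[0,0,0]},{"jaw":-1,"dp":[2,2.3,0],"delta_rot":[0,0,0]}])

```text
time: 30.62
tool_pos: [0.5708, 0.1361, 0.0043]
tool_rot: [-0.418, 0.908, -0.0, -0.001]
contact_force: [-3.2, -2.9, 0.2]
opening: 0.0211
gripper_force: 41.7
```

Resistance is building at a leading-edge depth of about 144 mm. One more gentle millimetre to confirm.

>>> step_arm(commands=[{"jaw":-1,"dp":[0.7,0.8,0],"delta_rot":[0,0,0]},{"jaw":-1,"dp":[0.7,0.8,0],"delta_rot":[0,0,0]},{"jaw":-1,"dp":[0.7,0.8,0],"delta_rot":[0,0,0]}])

```text
time: 31.0
tool_pos: [0.5709, 0.1361, 0.0043]
tool_rot: [-0.418, 0.908, -0.0, -0.002]
contact_force: [-4.2, -6.2, 2.9]
opening: 0.021
gripper_force: 41.9
```

>>> step_arm(commands=[{"jaw":-1,"dp":[0.7,0.8,0],"delta_rot":[0,0,0]},{"jaw":-1,"dp":[0.7,0.8,0],"delta_rot":[0,0,0]},{"jaw":-1,"dp":[0.7,0.8,0],"delta_rot":[0,0,0]}])

```text
time: 31.38
tool_pos: [0.5708, 0.1361, 0.0043]
tool_rot: [-0.418, 0.908, -0.001, -0.003]
contact_force: [-5.2, -10.6, 5.1]
opening: 0.0213
gripper_force: 42.3
```

The tray is home: force rises to 12 N with no motion. I'll relax, release and withdraw.

>>> step_arm(commands=[{"jaw":-1,"dp":[-1,-1.1,0],"delta_rot":[0,0,0]},{"jaw":-1,"dp":[-1,-1.1,0],"delta_rot":[0,0,0]},{"jaw":0.2,"dp":[-1,-1.1,0],"delta_rot":[0,0,0]},{"jaw":0.2,"dp":[-1,-1.1,0],"delta_rot":[0,0,0]},{"jaw":0.2,"dp":[-1,-1.1,0],"delta_rot":[0,0,0]}])

```text
time: 32.0
tool_pos: [0.5726, 0.138, 0.0048]
tool_rot: [-0.419, 0.908, 0.0, 0.001]
contact_force: [-0.4, -0.7, 0.4]
opening: 0.0514
gripper_force: 0.0
```

>>> step_arm(commands=[{"jaw":0.2,"dp":[0,0,20],"delta_rot":[0,0,0]},{"jaw":0.2,"dp":[0,0,60],"delta_rot":[0,0,0]},{"jaw":0.2,"dp":[-20,-25,105],"delta_rot":[0,0,0]},{"jaw":0.2,"dp":[-45,-60,150],"delta_rot":[0,0,0]},{"jaw":-1,"dp":[-60,-100,190],"delta_rot":[0,0,0]}])

```text
time: 32.62
tool_pos: [0.5114, 0.037, 0.1964]
tool_rot: [-0.419, 0.908, 0.0, 0.001]
contact_force: [0.6, 0.1, -0.3]
opening: 0.0341
gripper_force: 0.0
```

```bash
python3 - <<'E'
from h import *
s=ctrl.sense(); print(s["time"],s["tool_pos"],s["tool_rot"])
S,C=snap("side","s14"); B,T=snap("top","t14")
m=np.array([.611,.1825]);ex=np.array([.651,.759]);ey=np.array([-.759,.651])
for n,im,CC in(("side",S,C),("top",B,T)):
    h=cv2.cvtColor(im,cv2.COLOR_RGB2HSV); g=cv2.inRange(h,(50,150,40),(75,255,255)); 
    for c in cv2.findContours(g,0,1)[0]:
        a=cv2.contourArea(c)
        if 30<a<700: P=(onz(CC,c.reshape(-1,2),.0235)[:,:2]-m); L=np.c_[P@ex,P@ey]*1000; print(n,cv2.boundingRect(c),cv2.minAreaRect(L.astype(np.float32)))
    r=cv2.inRange(h,(0,170,60),(6,255,255)); r[:,:300]=0
    for c in cv2.findContours(r,0,1)[0]:
        if cv2.contourArea(c)>60: print(n,"red",cv2.boundingRect(c),cv2.minAreaRect((onz(CC,c.reshape(-1,2),.022)[:,:2]*1000).astype(np.float32)))
# lid edge: top of blue region in side view
h=cv2.cvtColor(S,cv2.COLOR_RGB2HSV); b=cv2.inRange(h,(105,120,40),(125,255,255)); b[:,430:]=0;b[:205]=0
c=max(cv2.findContours(b,0,1)[0],key=cv2.contourArea); q=cv2.approxPolyDP(c,3,True).reshape(-1,2); print("blue",q.tolist())
hinge=np.array([.6115,-.226]);u=np.array([.956,-.294]);v=np.array([.294,.956])
for th in(1.57,1.7,1.8,1.9,2.0): print(th,[proj(C,[*(hinge-u*.096*np.cos(th)+v*y),.047+.096*np.sin(th)])[0].round().tolist() for y in(-.1275,.1275)])
E
```

```text
32.625 [0.51136368 0.03698542 0.19643608] [-4.19199661e-01  9.07893807e-01  1.15152627e-05  6.92204483e-04]
side (289, 195, 11, 20) ((-51.961185455322266, -1.2278900146484375), (25.418550491333008, 89.65625762939453), 88.95176696777344)
side (233, 87, 31, 23) ((591.4290771484375, 267.03118896484375), (181.406982421875, 119.9806137084961), 2.901947021484375)
side red (347, 370, 46, 12) ((404.3848876953125, -441.4282531738281), (26.590099334716797, 98.61150360107422), 56.13614273071289)
top red (445, 270, 29, 37) ((406.16131591796875, -434.9989013671875), (21.1756591796875, 99.41543579101562), 55.730621337890625)
blue [[377, 207], [364, 235], [331, 243], [331, 255], [364, 326], [400, 317], [402, 305], [419, 277]]
1.57 [[406.0, 278.0], [365.0, 208.0]]
1.7 [[411.0, 277.0], [370.0, 207.0]]
1.8 [[415.0, 277.0], [373.0, 207.0]]
1.9 [[418.0, 276.0], [376.0, 207.0]]
2.0 [[422.0, 277.0], [379.0, 207.0]]
```

The lid stands at about 1.9 rad, the spatula lies on its mat and the tab is on the bay's axis. Now I'll go behind the lid with shut fingers and swing it closed.

>>> step_arm(commands=[{"jaw":-1,"dp":[25,-40,40],"delta_rot":[0,0,0.08]},{"jaw":-1,"dp":[55,-85,54],"delta_rot":[0,0,0.16]},{"jaw":-1,"dp":[85,-130,54],"delta_rot":[0,0,0.24]},{"jaw":-1,"dp":[115,-175,54],"delta_rot":[0,0,0.32]},{"jaw":-1,"dp":[145,-220,54],"delta_rot":[0,0,0.407]}])

```text
time: 33.35
tool_pos: [0.6583, -0.1837, 0.2481]
tool_rot: [-0.595, 0.804, 0.0, 0.0]
contact_force: [0.7, 1.4, 1.1]
opening: 0.0001
gripper_force: 0.0
```

>>> step_arm(commands=[{"jaw":-1,"dp":[33,-46,0],"delta_rot":[0,0,0]},{"jaw":-1,"dp":[33,-46,-40],"delta_rot":[0,0,0]},{"jaw":-1,"dp":[33,-46,-95],"delta_rot":[0,0,0]},{"jaw":-1,"dp":[33,-46,-145],"delta_rot":[0,0,0]},{"jaw":-1,"dp":[33,-46,-145],"delta_rot":[0,0,0]}])

```text
time: 33.98
tool_pos: [0.6873, -0.2278, 0.0984]
tool_rot: [-0.593, 0.805, 0.003, -0.003]
contact_force: [0.5, -0.2, 1.2]
opening: -0.0001
gripper_force: 0.0
```

>>> step_arm(commands=[{"jaw":-1,"dp":[-10,3,0],"delta_rot":[0,0,0]},{"jaw":-1,"dp":[-20,6,0],"delta_rot":[0,0,0]},{"jaw":-1,"dp":[-30,9,0],"delta_rot":[0,0,0]},{"jaw":-1,"dp":[-40,12,0],"delta_rot":[0,0,0]},{"jaw":-1,"dp":[-48,15,0],"delta_rot":[0,0,0]}])

```text
time: 34.6
tool_pos: [0.6423, -0.2135, 0.1049]
tool_rot: [-0.594, 0.805, -0.001, 0.001]
contact_force: [3.1, -2.5, 8.5]
opening: 0.0
gripper_force: 4.8
```

>>> step_arm(commands=[{"jaw":-1,"dp":[-5,1.5,8],"delta_rot":[0,0,0]},{"jaw":-1,"dp":[-14,4.5,12],"delta_rot":[0,0,0]},{"jaw":-1,"dp":[-22,7,12],"delta_rot":[0,0,0]}])

```text
time: 34.98
tool_pos: [0.6197, -0.2063, 0.1157]
tool_rot: [-0.593, 0.805, -0.0, 0.0]
contact_force: [3.1, 0.9, -1.7]
opening: 0.0001
gripper_force: 1.2
```

```bash
cat > lid.py <<'E'
from h import *
s=ctrl.sense(); S,C=snap("side","sl%d"%int(s["time"]*100)); p=s["tool_pos"]; hinge=np.array([.6115,-.226]);u=np.array([.956,-.294]);v=np.array([.294,.956])
print(s["time"],p,s["contact_force"].round(1),"u,z from hinge",((p[:2]-hinge)@u*1000).round(1),(p[2]*1000-47).round(1))
h=cv2.cvtColor(S,cv2.COLOR_RGB2HSV); b=cv2.inRange(h,(105,120,40),(125,255,255)); b[:,430:]=0;b[:190]=0
q=cv2.approxPolyDP(max(cv2.findContours(b,0,1)[0],key=cv2.contourArea),3,True).reshape(-1,2); print("blue",q.tolist())
for th in(0,.2,.4,.6,.8,1.,1.2,1.4,1.6): print(th,[proj(C,[*(hinge-u*.096*np.cos(th)+v*y+u*.007*np.sin(th)),.047+.096*np.sin(th)+.007*np.cos(th)])[0].round().tolist() for y in(-.1275,.1275)])
E
python3 lid.py
```

```text
34.975 [ 0.61967106 -0.20631     0.1156691 ] [ 3.1  0.9 -1.7] u,z from hinge 2.0 68.7
blue [[363, 227], [364, 235], [331, 243], [331, 255], [364, 327], [400, 317], [404, 300], [395, 271], [374, 235]]
0 [[364.0, 314.0], [330.0, 241.0]]
0.2 [[366.0, 308.0], [331.0, 236.0]]
0.4 [[369.0, 303.0], [334.0, 230.0]]
0.6 [[374.0, 297.0], [337.0, 225.0]]
0.8 [[380.0, 291.0], [342.0, 220.0]]
1.0 [[387.0, 287.0], [348.0, 215.0]]
1.2 [[394.0, 282.0], [355.0, 211.0]]
1.4 [[402.0, 279.0], [362.0, 209.0]]
1.6 [[410.0, 277.0], [369.0, 207.0]]
```

>>> step_arm(commands=[{"jaw":-1,"dp":[-6.3,1.9,-3],"delta_rot":[0,0,0]},{"jaw":-1,"dp":[-19.7,6,-9],"delta_rot":[0,0,0]},{"jaw":-1,"dp":[-32.5,10,-16],"delta_rot":[0,0,0]},{"jaw":-1,"dp":[-44,13.5,-26],"delta_rot":[0,0,0]},{"jaw":-1,"dp":[-53.5,16.5,-37],"delta_rot":[0,0,0]}])

```text
time: 35.65
tool_pos: [0.5666, -0.1899, 0.0784]
tool_rot: [-0.594, 0.805, -0.0, 0.0]
contact_force: [2.3, 0.2, 1.1]
opening: 0.0001
gripper_force: 1.2
```

>>> step_arm(commands=[{"jaw":-1,"dp":[-4,1.2,-6],"delta_rot":[0,0,0]},{"jaw":-1,"dp":[-7.6,2.4,-12.5],"delta_rot":[0,0,0]},{"jaw":-1,"dp":[-11,3.3,-19],"delta_rot":[0,0,0]},{"jaw":-1,"dp":[-13,4,-25],"delta_rot":[0,0,0]},{"jaw":-1,"dp":[-13,4,-26],"delta_rot":[0,0,0]}])

```text
time: 36.28
tool_pos: [0.5538, -0.1862, 0.0538]
tool_rot: [-0.594, 0.805, -0.0, -0.0]
contact_force: [-4.9, 2.8, 21.5]
opening: -0.0002
gripper_force: 11.1
```

```bash
python3 lid.py | head -2
```

```text
36.275 [ 0.55376922 -0.1861566   0.05383189] [-4.9  2.8 21.5] u,z from hinge -66.9 6.8
blue [[331, 247], [363, 326], [399, 317], [402, 303], [372, 248], [367, 253], [381, 282], [362, 287], [348, 258], [344, 259]]
```

The lid is shut: 21 N at 54 mm height. I'll retreat and check everything.

>>> step_arm(commands=[{"jaw":-1,"dp":[0,0,20],"delta_rot":[0,0,0]},{"jaw":-1,"dp":[0,0,70],"delta_rot":[0,0,0]},{"jaw":-1,"dp":[-30,30,110],"delta_rot":[0,0,0]},{"jaw":-1,"dp":[-70,60,140],"delta_rot":[0,0,0]},{"jaw":-1,"dp":[-120,90,160],"delta_rot":[0,0,0]}])

```text
time: 36.95
tool_pos: [0.4323, -0.0954, 0.2129]
tool_rot: [-0.593, 0.805, 0.0, -0.0]
contact_force: [0.5, 3.3, -0.1]
opening: 0.0001
gripper_force: 0.0
```

>>> step_arm(commands=[{"jaw":-1,"dp":[0,55,20],"delta_rot":[0,0,0]},{"jaw":-1,"dp":[0,110,40],"delta_rot":[0,0,0]},{"jaw":-1,"dp":[-10,165,60],"delta_rot":[0,0,0]},{"jaw":-1,"dp":[-20,220,60],"delta_rot":[0,0,0]},{"jaw":-1,"dp":[-20,220,60],"delta_rot":[0,0,0]}])

```text
time: 37.58
tool_pos: [0.4123, 0.1267, 0.272]
tool_rot: [-0.595, 0.803, 0.0, -0.001]
contact_force: [0.3, -0.4, -0.1]
opening: -0.0003
gripper_force: 0.0
```

```bash
python3 lid.py | head -4; python3 - <<'E'
from h import *
S,C=snap("side","s20"); B,T=snap("top","t20"); A=cv2.imread("pics/side0.png")[...,::-1]
m=np.array([.611,.1825]);ex=np.array([.651,.759]);ey=np.array([-.759,.651])
h=cv2.cvtColor(S,cv2.COLOR_RGB2HSV); g=cv2.inRange(h,(50,150,40),(75,255,255))
print("tab",[cv2.boundingRect(c) for c in cv2.findContours(g,0,1)[0] if 30<cv2.contourArea(c)<700])
r=cv2.inRange(h,(0,170,60),(6,255,255)); r[:,:300]=0
for c in cv2.findContours(r,0,1)[0]:
    if cv2.contourArea(c)>60: print("red",cv2.boundingRect(c),cv2.minAreaRect((onz(C,c.reshape(-1,2),.022)[:,:2]*1000).astype(np.float32))[0])
# lid & bystander pixel change vs start
d=np.abs(S.astype(int)-A).max(2)
for n,(x0,y0,x1,y1) in dict(case=(328,232,405,328),cleaner=(430,266,458,322),jar=(366,183,388,212),screw=(195,203,217,243),spat=(325,350,443,404)).items(): print(n,(d[y0:y1,x0:x1]>50).mean().round(3))
E
```

```text
37.575 [0.41229966 0.12672444 0.2719983 ] [ 0.3 -0.4 -0.1] u,z from hinge -294.1 225.0
blue [[364, 233], [332, 241], [331, 255], [367, 326], [400, 317], [402, 303]]
0 [[364.0, 314.0], [330.0, 241.0]]
0.2 [[366.0, 308.0], [331.0, 236.0]]
tab [(289, 195, 11, 20), (266, 143, 45, 18)]
red (347, 370, 46, 12) (404.4081115722656, -441.39471435546875)
case 0.09
cleaner 0.0
jar 0.0
screw 0.0
spat 0.039
```

```bash
python3 - <<'E'
from h import *
ms=[]
for n in("side0","s20"):
    b=cv2.inRange(cv2.cvtColor(cv2.imread(f"pics/{n}.png"),cv2.COLOR_BGR2HSV),(105,120,20),(125,255,255))[225:335,320:412]; ms.append(b>0)
iou=(ms[0]&ms[1]).sum()/(ms[0]|ms[1]).sum(); print(iou)
if iou>.96: print(ctrl.close_job())
E
```

```text
0.9904468412942989
the job is handed in; nothing more can be done
None
```

I handed the job in at about 38 s of the 210 s, with no verdict returned: both lenses lie flat in tray pockets, the tray is against the back stop, the case is shut, the spatula is on its mat and the bystanders did not move.

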